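Grade the foot-massage stones on the bath ledge

TASK

Take the turquoise ceramic pouring dish that holds two stone foot-massage balls by its handle, carry it with the balls in it to the wooden size sorter and tip it over the closed top end of the sloped board, so that the balls roll off and sort themselves: the small one through the slot into the side tray, the large one down into the tray at the foot. Then set the empty dish back down upright on the marble ledge and let go.

Things in the scene. Friction and masses are not known exactly. Their poses are not given: they have to be found in the camera images.
- dish: Turquoise ceramic pouring dish holding the balls, 84 (x) by 120 (y) mm, walls 38 mm high, 0.22 kg. Origin: centre of its underside, z up. Handle: flat-sided bar along x over the middle, 12 mm thick (y), 20 tall, its centre 85 mm up, 70 clear below; grip it from above across y. Pouring lip at y = -60, 22 mm up, behind a 22 degree ramp: carry level, tip the lip down 40 degrees to empty.
- sorter: Fixed wooden sorter. Origin on the ledge under the head of its V-shaped trough, which falls along -y at 9 degrees: 124 mm wide inside, y = 55 to -180, bottom 82 mm up at y = 0, walls 42 mm above the bottom. Floor closed from y = 55 to -40 (tip here), then a 28 mm slot (a fence on each side). Side tray for small: x 64 to 116, y -178 to -33, walls 46. Foot tray for large: x -62 to 62, y -261 to -184, end wall 85.
- large_ball: Large polished stone ball, 40 mm in diameter, 0.09 kg; origin at its centre. Starts in the dish.
- small_ball: Small polished stone ball, 20 mm in diameter, 0.012 kg; origin at its centre. Starts in the dish.
There are look-alikes about, which are no part of the job. What is shaped like the dish but green is not meant. What is shaped like the large_ball but yellow is not meant.

How it is judged (in metres and radians):
On the way, in this order (a step that is already met when the one before it is completed fails the run):
1. the dish, with both balls in it, is held up at the head of the sorter (height (world z) of dish above 0.09 m and horizontal distance between dish and sorter below 0.17 m and distance between each of large_ball, small_ball and dish below 0.085 m), for 0.1 s.
2. the dish is tipped there and both balls have rolled out of it (angle between dish's own z axis and vertical above 0.3 rad and horizontal distance between dish and sorter below 0.17 m and distance between each of large_ball, small_ball and dish above 0.09 m), for 0.05 s.
At the end, for the whole second after the job is handed in: The large ball lies in the foot tray and the small ball in the side tray of the sorter (each anywhere within the tray's walls), and the dish stands upright (within 6 degrees) and still on the ledge (x of large_ball in the frame of sorter between -0.065 and 0.065 m and y of large_ball in the frame of sorter between -0.264 and -0.181 m and z of large_ball in the frame of sorter between 0 and 0.05 m and x of small_ball in the frame of sorter between 0.06 and 0.119 m and y of small_ball in the frame of sorter between -0.181 and -0.03 m and z of small_ball in the frame of sorter between 0 and 0.04 m and linear speed of each of large_ball, small_ball below 0.1 m/s and angle between dish's own z axis and vertical below 0.1 rad and linear speed of dish below 0.03 m/s and height (world z) of dish between -0.005 and 0.01 m); the robot touches nothing.
It also fails if it takes over 61 s, if anything falls off the work surface, if the arm or the gripper's body presses on something with over 40 N, if the wrist force passes 120 N, or if a joint passes its speed limit or range.

ROBOT

A 6-joint arm with a two-finger parallel gripper is mounted at the origin on the work surface. World frame = base frame: x ahead of the robot, y to its left, z up, the work surface at z = 0. Lengths are in m, angles in degrees, forces in N, time in s.
With the tool pointing down it reaches from about 0.35 to 0.875 m from the base axis. Payload 4.2 kg.
Tool frame: the origin (TCP) lies midway between the tips of the shut fingers; the grasp point (between the pads) lies r.grasp_offset behind it (r.grasp_offset is the distance from the TCP to the grasp point, in m); z points along the fingers, y is the direction in which the jaws open and shut (so a half turn about z gives the same grasp; the last joint's range is limited). The gripper opens to 87 mm and grips with 3 to 60 N. Pads are 19 mm wide; open, the fingers measure 117 mm over their backs; the gripper's body (75 mm by 190 mm) begins 51 mm behind the grasp point.
Start: joints at [-50.329, 22.042, 0.453, 0, -68.411, -14.817], TCP at [0.263, -0.567, 0.223] pointing down, gripper open.
Joint ranges: [-179.83, 179.83], [-69.29, 118.12], [-61.27, 80.66], [-181.25, 117.63], [-171.15, -9.14], [-177.46, 177.46]. Speed limits (degrees/s): [159.86, 159.86, 180, 180, 180, 180].

INTERFACE

Orientations are given as a 3x3 rotation matrix whose columns are the frame's x, y, z axes.
In Python, from station import sense, optics, r gives the robot as it stands. The module is installed in compiled form; this text tells all that it offers.
- The arm moves only by the tool servo_tool, never from a script. Its argument "deltas" is a list of rows, each an object with "slide": the shift along the tool's x, y, z in units of 25 mm (1.0 is 25 mm), a list of three; "spin": the turn about the tool's z in units of 8 degrees (1.0 is 8 degrees). A call has 1 to 10 rows; each row shifts and turns the pose as measured when the row begins, along the tool's axes as they then stand; what a row does not reach is not made up. A row lasts 1/10 s, in which the tool goes at most 50 mm and 8.59 degrees, less where a joint would pass 70% of its speed; a pose out of reach is approached as far as the arm can. A call is refused whole if a number of a shift passes 1 or a number of a turn 1, either way. A call with a gripper value outside its range is refused whole. "gripper" is the closure in counts, from 0 (fully open) to 255 (shut), set as the call begins (left out, the last holds). The fingers move at their own pace and stop on an object; the grip force is fixed at half the most. Time passes only in rows, so rows that do not move let the fingers close. It gives the time, the measured TCP pose, the force and the opening at its end, in the units of the state.
- sense(): the state, without advancing time (a new reading comes with each control period).
- optics.capture(name): name is "side" or "top" or "wrist"; returns a dict with "frame" (400x640x3 uint8, red, green, blue), "camera_matrix" (3x3 intrinsics, pixels), "eye" and "rotation" of the camera in the world. Camera axes: x right, y down, z forward; pixel columns grow to the right and rows downward; lengths in m; the calibration is good to about 2 mm. A picture is of the moment at which its call begins. There is no depth.
- r.finish_job(): hands the job in, once; it reports no verdict.
The state is a dict: "time_s": time; "joints": joint angles; "joint_velocities": joint speeds; "effort": joint torques, N m; "tcp_pos": TCP position; "ee_rot": TCP orientation; "wrist_force": force on the tool from outside, world axes, zero at the start; "moment": the same for the moment, N m; "gripper_width": opening from 0.0 (shut) to 1.0 (fully open).
Only numpy, scipy, OpenCV 4.12 (cv2) and the standard library are available. Lean on these libraries where they do the work, as an engineer would, in place of code of your own. Each camera call takes 0.05 s, during which the arm holds its last target.

## Working session

There is one attempt and no reset: what is moved stays moved. The work goes in short steps, Python scripts to look and compute and a tool call to move; the robot and the scene stay as the last step left them, time stands still between calls to the robot, and variables do not carry over. Pictures are saved under pics/ and viewed, and the job is handed in when it is done.

Besides the shell and the picture viewer there is one more tool, called after "Request:" as name(argument=value, ...), one argument or row to a line, values as JSON. servo_tool: Moves the arm, as the interface text tells. Its arguments: {"type":"object","properties":{"deltas":{"type":"array"},"gripper":{"type":"number"}},"required":["deltas"]}

```bash
mkdir -p pics; python3 - <<'E'
from station import sense, optics, r
import cv2,json
s=sense();print(s, r.grasp_offset)
for n in("side","top","wrist"):
    c=optics.capture(n);cv2.imwrite(f"pics/{n}0.png",c["frame"][:,:,::-1]);print(n,c["camera_matrix"],c["eye"],c["rotation"])
E
```

```text
{'time_s': 0.0, 'joints': array([-5.03281058e+01,  2.20899489e+01,  3.78622491e-01, -2.90599933e-02,
       -6.84125453e+01, -1.48163750e+01]), 'joint_velocities': array([-0.00322268, -0.04440218,  0.02424465, -0.10920042,  0.00990419,
        0.00106861]), 'effort': array([-1.62549539e-03, -3.90665352e+01,  1.87401026e+01,  4.21983764e+00,
        1.09158049e-02, -1.80742099e-04]), 'tcp_pos': array([ 0.26245761, -0.56653809,  0.2214601 ]), 'ee_rot': array([[-9.07449192e-01, -4.20160599e-01, -1.01714178e-03],
       [-4.20161819e-01,  9.07447070e-01,  1.96513571e-03],
       [ 9.73297268e-05,  2.21062495e-03, -9.99997552e-01]]), 'wrist_force': array([ 1.13464114, -0.1637257 ,  0.42765041]), 'moment': array([ 0.02901834,  0.04390868, -0.00520421]), 'gripper_width': 0.9989966384801102} 0.0187
side [[454.9626068    0.         322.1363023 ]
 [  0.         454.9626068  206.67124626]
 [  0.           0.           1.        ]] [0.20667779 0.86725926 0.82355792] [[-0.90591827 -0.31232437  0.2859468 ]
 [-0.42339458  0.65690701 -0.62386714]
 [ 0.00700845 -0.68624097 -0.72734051]]
top [[369.41544545   0.         321.9312057 ]
 [  0.         369.41544545 196.80600002]
 [  0.           0.           1.        ]] [0.37924183 0.25675109 0.96092509] [[-0.0284542  -0.99336678  0.11141273]
 [-0.99895437  0.02426871 -0.03874524]
 [ 0.0357844  -0.1123987  -0.99301863]]
wrist [[318.13196446   0.         321.04061544]
 [  0.         318.13196446 197.83265921]
 [  0.           0.           1.        ]] [ 0.19099406 -0.60114957  0.38525357] [[-0.419985    0.86941424  0.26025274]
 [ 0.90752933  0.40178687  0.12230218]
 [ 0.00176512  0.28755207 -0.95776338]]
```

View pics/side0.png

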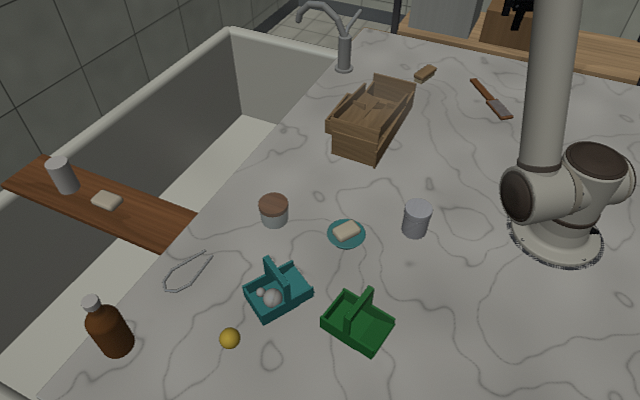

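View pics/top0.png

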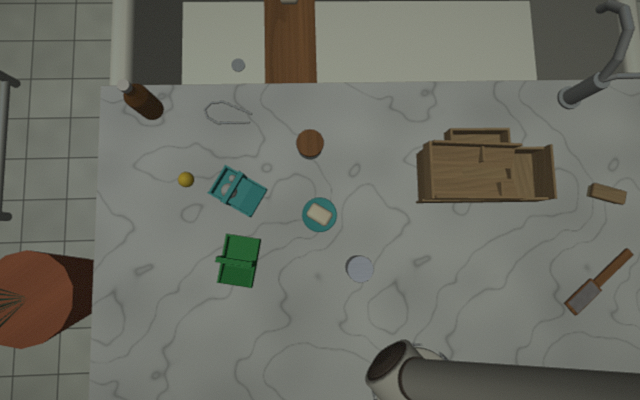

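View pics/wrist0.png

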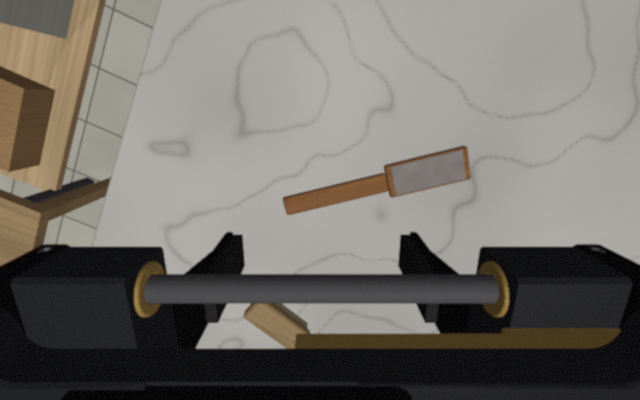

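```bash
python3 - <<'E'
import cv2
t=cv2.imread("pics/top0.png");s=cv2.imread("pics/side0.png")
cv2.imwrite("pics/t_sort.png",cv2.resize(t[115:215,400:570],None,fx=4.5,fy=4.5,interpolation=cv2.INTER_CUBIC))
cv2.imwrite("pics/t_dish.png",cv2.resize(t[155:225,170:280],None,fx=7,fy=7,interpolation=cv2.INTER_CUBIC))
cv2.imwrite("pics/s_sort.png",cv2.resize(s[60:175,310:430],None,fx=5,fy=5,interpolation=cv2.INTER_CUBIC))
cv2.imwrite("pics/s_dish.png",cv2.resize(s[245:335,230:330],None,fx=6,fy=6,interpolation=cv2.INTER_CUBIC))
E
```

```text
(no output)
```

View pics/t_sort.png

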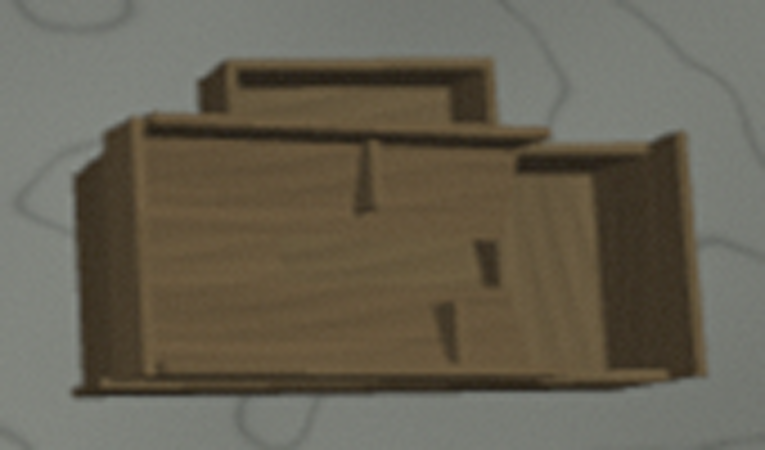

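View pics/t_dish.png

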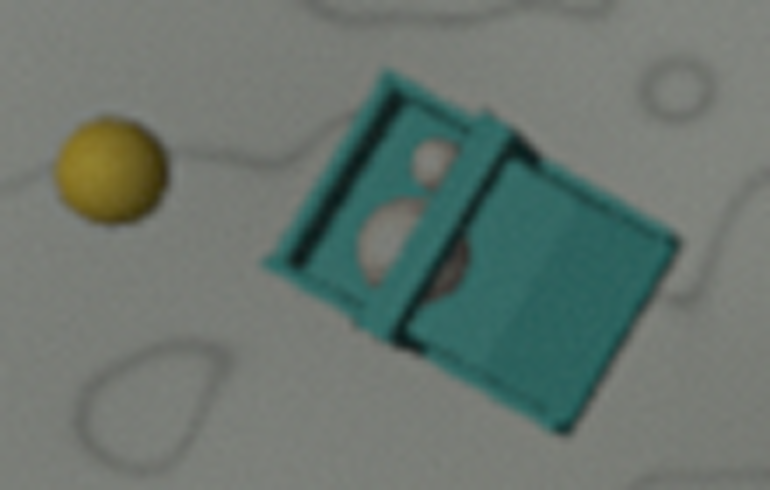

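View pics/s_sort.png

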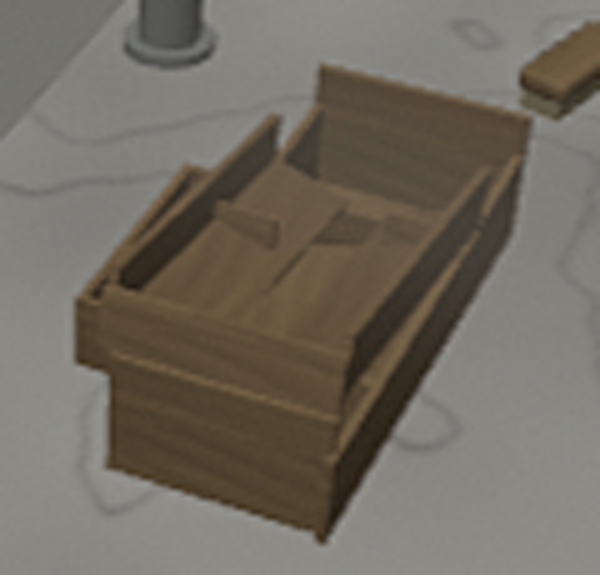

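View pics/s_dish.png

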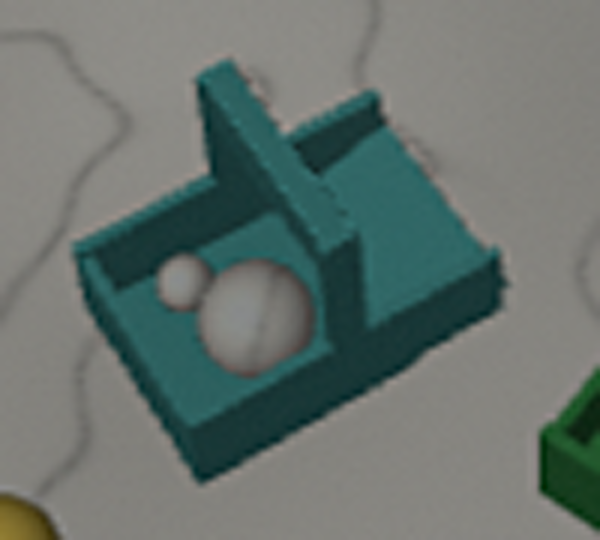

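```bash
cat > h.py <<'E'
import numpy as np, cv2
from scipy.optimize import least_squares
CAM={'side':(np.array([[454.9626068,0,322.1363023],[0,454.9626068,206.67124626],[0,0,1]]),np.array([0.20667779,0.86725926,0.82355792]),np.array([[-0.90591827,-0.31232437,0.2859468],[-0.42339458,0.65690701,-0.62386714],[0.00700845,-0.68624097,-0.72734051]])),
'top':(np.array([[369.41544545,0,321.9312057],[0,369.41544545,196.80600002],[0,0,1]]),np.array([0.37924183,0.25675109,0.96092509]),np.array([[-0.0284542,-0.99336678,0.11141273],[-0.99895437,0.02426871,-0.03874524],[0.0357844,-0.1123987,-0.99301863]]))}
def proj(cam,P):
    K,e,R=CAM[cam] if isinstance(cam,str) else cam
    p=(np.atleast_2d(P)-e)@R@K.T
    return p[:,:2]/p[:,2:]
def ray(cam,uv,z):
    K,e,R=CAM[cam] if isinstance(cam,str) else cam
    d=R@np.linalg.inv(K)@np.array([*uv,1.]);return e+d*(z-e[2])/d[2]
def w(p,P):
    c,s=np.cos(p[2]),np.sin(p[2]);P=np.atleast_2d(P)
    return np.c_[p[0]+c*P[:,0]-s*P[:,1],p[1]+s*P[:,0]+c*P[:,1],P[:,2]]
def fit(obs,p0):
    f=lambda p:np.concatenate([(proj(c,w(p,P))[0]-uv) for c,P,uv in obs])
    r=least_squares(f,p0,loss='soft_l1');return r.x,f(r.x).reshape(-1,2)
E
python3 - <<'E'
from h import *
T=lambda u,v:np.array([u/7+170,v/7+155]);S=lambda u,v:np.array([u/6+230,v/6+245])
o=[('top',(.042,.06,.038),T(390,70)),('top',(-.042,.06,.038),T(268,262)),('top',(.042,-.06,.038),T(680,240)),('top',(-.042,-.06,.038),T(565,432)),
('side',(-.042,.06,0),S(203,482)),('side',(.042,.06,.038),S(75,247)),('side',(.042,-.06,.038),S(378,92)),('side',(-.042,-.06,.038),S(500,252)),
('top',(.042,0,.095),T(498,117)),('top',(-.042,0,.095),T(380,335)),('side',(.042,0,.095),S(215,67)),('side',(-.042,0,.095),S(338,240))]
p,r=fit(o,[.55,.45,-.5]);print(p,np.degrees(p[2]));print(r.round(1))
T=lambda u,v:np.array([u/4.5+400,v/4.5+115]);S=lambda u,v:np.array([u/5+310,v/5+60])
o=[('top',(.062,-.261,.085),T(680,133)),('top',(-.062,-.261,.085),T(702,375)),('side',(.062,-.264,.085),S(320,67)),('side',(-.062,-.264,.085),S(532,118)),
('top',(.118,-.035,.046),T(235,63)),('top',(.118,-.18,.046),T(492,62)),('top',(.062,.058,.133),T(140,120)),('top',(-.062,.058,.133),T(150,375)),
('side',(.065,.06,.133),S(105,290)),('side',(-.065,.06,.133),S(352,345))]
p,r=fit(o,[.6,-.1,0]);print(p,np.degrees(p[2]));print(r.round(1))
E
```

```text
[ 0.50295419  0.43270335 -0.54866672] -31.436287572809007
[[-0.5 -0.3]
 [-0.9  0.9]
 [-0.8 -0.9]
 [-1.8  0.7]
 [-0.3 -0.1]
 [-0.3 -1.4]
 [-0.3 -1.5]
 [ 0.6 -0.4]
 [ 0.5  0.8]
 [-1.4  0.3]
 [-0.1 -1.3]
 [ 0.8 -0.4]]
[ 5.28041836e-01 -8.81708033e-02  2.00009681e-04] 0.011459710596427058
[[-0.3  1.6]
 [-0.3 -2.6]
 [ 1.1 -0.5]
 [-2.7 -1.4]
 [ 1.2  1.4]
 [-0.9  0.6]
 [-1.   2. ]
 [ 0.1 -1.6]
 [ 0.6 -2.6]
 [-1.3 -0.3]]
```

Request:
servo_tool(
  deltas=[
    {"slide": [0,0.5,0],"spin": 1},
    {"slide": [0,0.5,0],"spin": 1},
    {"slide": [0,0.5,0],"spin": 1},
    {"slide": [0,0.5,0],"spin": 1},
    {"slide": [0,0.5,0],"spin": 1},
    {"slide": [0,0.5,0],"spin": 1},
    {"slide": [0,0.5,0],"spin": 1},
    {"slide": [0.3,1,0],"spin": 0},
    {"slide": [0.3,1,0],"spin": 0},
    {"slide": [0.3,1,0],"spin": 0},
  ],
  gripper=0,
)

```text
time_s: 1.15
tcp_pos: [0.2836, -0.4027, 0.2173]
ee_rot: [[-0.83, 0.558, -0.006], [0.558, 0.83, 0.009], [0.01, 0.004, -1.0]]
wrist_force: [-0.2, 0.7, 0.1]
gripper_width: 1.001
```

Request:
servo_tool(
  deltas=[
    {"slide": [0.35,1,-0.05],"spin": 0},
    {"slide": [0.35,1,-0.05],"spin": 0},
    {"slide": [0.35,1,-0.05],"spin": 0},
    {"slide": [0.35,1,-0.05],"spin": 0},
    {"slide": [0.35,1,-0.05],"spin": 0},
    {"slide": [0.35,1,-0.05],"spin": 0},
    {"slide": [0.35,1,-0.05],"spin": 0},
    {"slide": [0.35,1,-0.05],"spin": 0},
    {"slide": [0.35,1,-0.05],"spin": 0},
    {"slide": [0.35,1,-0.05],"spin": 0},
  ],
)

```text
time_s: 2.15
tcp_pos: [0.3501, -0.1351, 0.2306]
ee_rot: [[-0.828, 0.56, -0.008], [0.56, 0.828, 0.012], [0.013, 0.005, -1.0]]
wrist_force: [0.6, -0.0, 0.8]
gripper_width: 0.999
```

Request:
servo_tool(
  deltas=[
    {"slide": [0.35,1,-0.05],"spin": 0},
    {"slide": [0.35,1,-0.05],"spin": 0},
    {"slide": [0.35,1,-0.05],"spin": 0},
    {"slide": [0.35,1,-0.05],"spin": 0},
    {"slide": [0.35,1,-0.05],"spin": 0},
    {"slide": [0.35,1,-0.05],"spin": 0},
    {"slide": [0.35,1,-0.05],"spin": 0},
    {"slide": [0.35,1,-0.05],"spin": 0},
    {"slide": [0.35,1,-0.05],"spin": 0},
    {"slide": [0.35,1,-0.05],"spin": 0},
  ],
)

```text
time_s: 3.15
tcp_pos: [0.4161, 0.1319, 0.2458]
ee_rot: [[-0.829, 0.559, -0.008], [0.559, 0.829, 0.013], [0.014, 0.006, -1.0]]
wrist_force: [0.6, -0.1, -0.1]
gripper_width: 1.002
```

Request:
servo_tool(
  deltas=[
    {"slide": [0.35,1,0],"spin": -0.1},
    {"slide": [0.35,1,0],"spin": -0.1},
    {"slide": [0.35,1,0],"spin": -0.1},
    {"slide": [0.35,1,0],"spin": 0},
    {"slide": [0.35,1,0],"spin": 0},
    {"slide": [0.35,1,0],"spin": 0},
    {"slide": [0.35,1,0],"spin": 0},
    {"slide": [0.35,1,0],"spin": 0},
    {"slide": [0.35,1,0],"spin": 0},
    {"slide": [0.1,0.5,0],"spin": 0},
  ],
)

```text
time_s: 4.15
tcp_pos: [0.4723, 0.3872, 0.2451]
ee_rot: [[-0.854, 0.52, -0.013], [0.52, 0.854, 0.009], [0.016, 0.001, -1.0]]
wrist_force: [-0.4, -0.9, 0.2]
gripper_width: 0.998
```

```bash
python3 - <<'E'
from station import sense, optics, r
import cv2
s=sense();print(s["tcp_pos"],s["ee_rot"],s["joints"])
for n in("wrist","top"):
    c=optics.capture(n);cv2.imwrite(f"pics/{n}1.png",c["frame"][:,:,::-1]);print(n,c["eye"].tolist(),c["rotation"].tolist())
E
```

```text
[0.47231229 0.38719009 0.24508205] [[-0.85397737  0.52014978 -0.01291777]
 [ 0.52006658  0.85407407  0.00939383]
 [ 0.01591893  0.00130402 -0.99987244]] [  54.03474397   19.96481913    0.9405455    -0.96805146  -70.97729664
 -175.06092901]
wrist [0.40700260600338917, 0.4258028121819413, 0.4099712159186886] [[0.5203356054767555, 0.821477468444133, 0.23329300570689504], [0.8539609915156338, -0.5009312558661088, -0.1407782009617949], [0.0012176381953194915, 0.2724750369025063, -0.9621620817836276]]
top [0.37924183256589267, 0.25675108906803534, 0.9609250944388099] [[-0.028454196391871456, -0.9933667810623485, 0.11141273261849749], [-0.9989543712011102, 0.024268709960137608, -0.03874524454775406], [0.03578439556409128, -0.11239870105432147, -0.9930186347875927]]
```

View pics/wrist1.png

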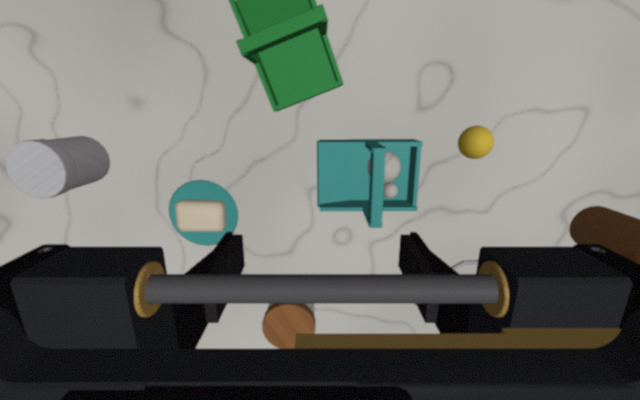

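Request:
servo_tool(
  deltas=[
    {"slide": [0,0,0],"spin": -1},
    {"slide": [0,0,0],"spin": -1},
    {"slide": [0,0,0],"spin": -1},
    {"slide": [0,0,0],"spin": -1},
    {"slide": [0,0,0],"spin": -1},
    {"slide": [0,0,0],"spin": -1},
    {"slide": [0,0,0],"spin": -1},
    {"slide": [0,0,0],"spin": -1},
    {"slide": [0,0,0],"spin": -1},
    {"slide": [0,0,0],"spin": -1},
  ],
)

```text
time_s: 5.25
tcp_pos: [0.4695, 0.3726, 0.2455]
ee_rot: [[-0.623, -0.782, -0.019], [-0.782, 0.623, 0.004], [0.009, 0.017, -1.0]]
wrist_force: [-0.5, 0.5, 0.1]
gripper_width: 0.999
```

Request:
servo_tool(
  deltas=[
    {"slide": [0,0,0],"spin": -1},
    {"slide": [0,0,0],"spin": -1},
    {"slide": [0,0,0],"spin": -1},
    {"slide": [0,0,0],"spin": -1},
    {"slide": [0,0,0],"spin": -1},
    {"slide": [0,0,0],"spin": -1},
    {"slide": [0,0,0],"spin": -1},
    {"slide": [0,0,0],"spin": -1},
    {"slide": [0,0,0],"spin": -1},
    {"slide": [0,0,0],"spin": -1},
  ],
)

```text
time_s: 6.25
tcp_pos: [0.4664, 0.3571, 0.2478]
ee_rot: [[0.699, -0.715, -0.024], [-0.715, -0.699, 0.0], [-0.017, 0.017, -1.0]]
wrist_force: [0.4, 0.0, 0.1]
gripper_width: 1.001
```

Request:
servo_tool(
  deltas=[
    {"slide": [0,0,0],"spin": -0.9},
    {"slide": [0,0,0],"spin": -0.88},
    {"slide": [-0.1,-0.8,0],"spin": 0},
    {"slide": [-0.1,-0.8,0],"spin": 0},
    {"slide": [-0.1,-0.8,0],"spin": 0},
    {"slide": [0,-0.8,0],"spin": 0},
    {"slide": [0,0,0],"spin": 0},
  ],
)

```text
time_s: 6.95
tcp_pos: [0.5001, 0.4208, 0.2493]
ee_rot: [[0.857, -0.515, -0.027], [-0.516, -0.857, -0.001], [-0.022, 0.015, -1.0]]
wrist_force: [0.1, -0.6, -0.6]
gripper_width: 0.996
```

```bash
python3 - <<'E'
from station import sense, optics, r
import cv2
s=sense();print(s["tcp_pos"],s["ee_rot"],s["joints"])
for n in("wrist","side"):
    c=optics.capture(n);cv2.imwrite(f"pics/{n}2.png",c["frame"][:,:,::-1]);print(n,c["eye"].tolist(),c["rotation"].tolist())
E
```

```text
[0.50014138 0.42080473 0.24932041] [[ 0.85650365 -0.51543538 -0.02697898]
 [-0.51565116 -0.85679774 -0.00123205]
 [-0.02248049  0.01496699 -0.99963524]] [ 53.64330818  24.66086508   8.84402494  -1.24464596 -75.15997403
   5.64567687]
wrist [0.5724069292068278, 0.3791839964124727, 0.4111527192707265] [[-0.5156265979080272, -0.8124980816286801, -0.2719854387269793], [-0.8566817757899502, 0.4944467638426305, 0.1470331008818315], [0.015018207588468717, 0.308819146225204, -0.9510022020823953]]
side [0.20667778505540982, 0.8672592611315947, 0.8235579239172856] [[-0.9059182711074196, -0.3123243696530571, 0.28594680308505716], [-0.4233945768089766, 0.6569070110407775, -0.623867142246023], [0.007008452217972548, -0.6862409685863213, -0.7273405080367902]]
```

View pics/wrist2.png

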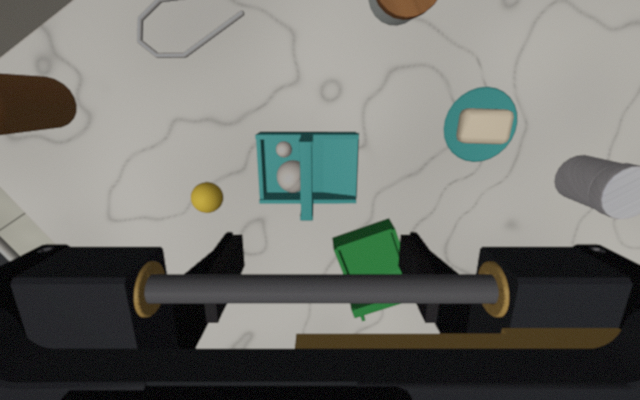

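View pics/side2.png

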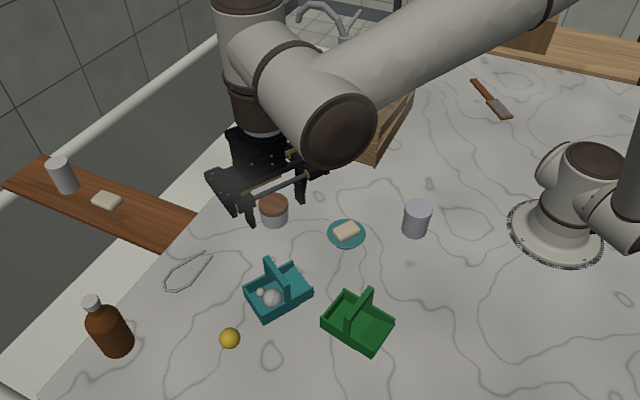

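```bash
python3 - <<'E'
from h import *
K=np.array([[318.13196446,0,321.04061544],[0,318.13196446,197.83265921],[0,0,1]])
c=(K,np.array([0.5724069292068278, 0.3791839964124727, 0.4111527192707265]),np.array([[-0.5156265979080272, -0.8124980816286801, -0.2719854387269793], [-0.8566817757899502, 0.4944467638426305, 0.1470331008818315], [0.015018207588468717, 0.308819146225204, -0.9510022020823953]]))
print(ray(c,(307,137),.095),ray(c,(306.5,219),.095))
for uv in [(257.5,133),(358.5,133),(358,202),(259.5,202.5)]: print(ray(c,uv,.038))
print(proj('side',[.5,.42,.25]), proj('top',[.5,.42,.25]))
p=[0.50295419,0.43270335,-0.54866672]
print(w(p,[[.042,0,.095],[-.042,0,.095],[.042,.06,.038],[.042,-.06,.038],[-.042,-.06,.038],[-.042,.06,.038]]))
E
```

```text
[0.54304624 0.40742835 0.095     ] [0.46970553 0.45357134 0.095     ]
[0.57115245 0.4589469  0.038     ]
[0.51079573 0.35905349 0.038     ]
[0.43718136 0.4004959  0.038     ]
[0.50002242 0.50496276 0.038     ]
[[275.25728207 211.44177436]] [[222.4895979  178.11053921]]
[[0.53878946 0.41079825 0.095     ]
 [0.46711892 0.45460845 0.095     ]
 [0.57008246 0.46199148 0.038     ]
 [0.50749645 0.35960501 0.038     ]
 [0.43582592 0.40341522 0.038     ]
 [0.49841193 0.50580169 0.038     ]]
```

Request:
servo_tool(
  deltas=[
    {"slide": [0.03,-0.15,0.8],"spin": 0},
    {"slide": [0.03,-0.15,0.8],"spin": 0},
    {"slide": [0.03,-0.15,0.8],"spin": 0},
    {"slide": [0.03,-0.1,0.8],"spin": 0},
    {"slide": [0,0,0.8],"spin": 0},
    {"slide": [0,0,0.8],"spin": 0},
    {"slide": [0,0,0.5],"spin": 0},
    {"slide": [0,0,0.5],"spin": 0},
    {"slide": [0,0,0],"spin": 0},
  ],
)

```text
time_s: 7.95
tcp_pos: [0.5031, 0.4198, 0.1063]
ee_rot: [[0.854, -0.52, -0.025], [-0.521, -0.854, 0.002], [-0.022, 0.012, -1.0]]
wrist_force: [-0.1, -0.2, -0.3]
gripper_width: 0.998
```

```bash
python3 - <<'E'
from station import sense, optics, r
import cv2
s=sense();print(s["tcp_pos"],s["ee_rot"])
for n in("wrist","side"):
    c=optics.capture(n)
    f=c["frame"][:,:,::-1]
    if n=="side": f=cv2.resize(f[130:340,160:400],None,fx=2.5,fy=2.5)
    cv2.imwrite(f"pics/{n}3.png",f)
E
```

```text
[0.50313466 0.41975262 0.10633315] [[ 0.85355997 -0.52038501 -0.02519548]
 [-0.52051488 -0.85385108  0.00161276]
 [-0.02235244  0.01173803 -0.99968124]]
```

View pics/wrist3.png

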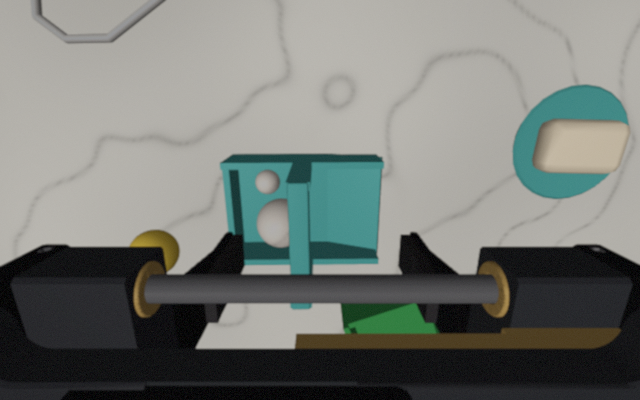

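View pics/side3.png

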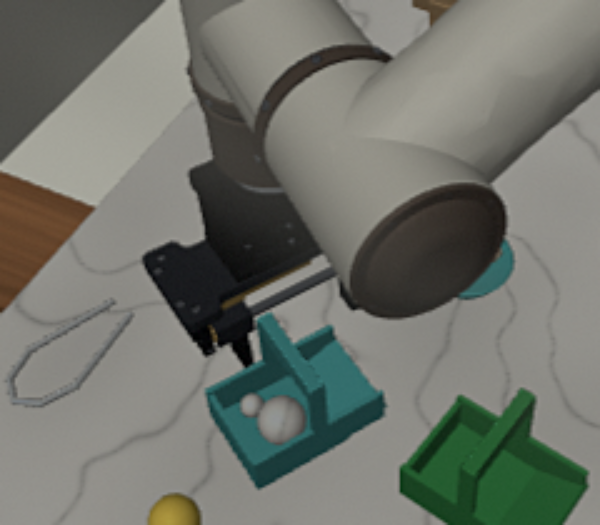

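Request:
servo_tool(
  deltas=[
    {"slide": [-0.15,-0.3,0],"spin": 0},
    {"slide": [0,-0.2,0],"spin": 0},
    {"slide": [0,0,0],"spin": 0},
  ],
)

```text
time_s: 8.35
tcp_pos: [0.5093, 0.4364, 0.1118]
ee_rot: [[0.854, -0.519, -0.018], [-0.519, -0.855, 0.009], [-0.02, 0.001, -1.0]]
wrist_force: [1.0, -1.0, -1.1]
gripper_width: 0.999
```

```bash
python3 - <<'E'
from station import sense, optics, r
from h import *
s=sense();print(s["tcp_pos"],s["ee_rot"])
c=optics.capture("wrist");cv2.imwrite("pics/wrist4.png",c["frame"][:,:,::-1])
C=(c["camera_matrix"],c["eye"],c["rotation"])
t=s["tcp_pos"];R=s["ee_rot"]
print(proj(C,[t,t+R[:,2]*.012]),ray(C,(300,180),.095))
np.save("c4.npy",np.r_[c["eye"],c["rotation"].ravel()])
E
```

```text
[0.50933922 0.43635042 0.11183122] [[ 0.85444068 -0.51925384 -0.01750929]
 [-0.51917778 -0.85461891  0.00899722]
 [-0.01963561  0.00140285 -0.99980622]]
[[319.61496891 249.75914919]
 [319.69919226 240.89890377]] [0.54624325 0.42723231 0.095     ]
```

View pics/wrist4.png

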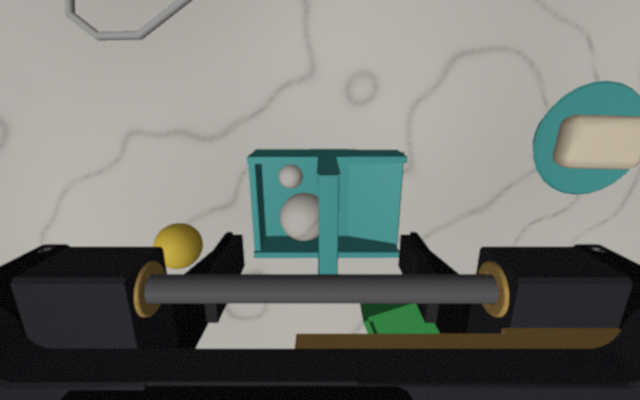

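Request:
servo_tool(
  deltas=[
    {"slide": [0,0.15,0],"spin": 0},
    {"slide": [0,0,0],"spin": 0},
    {"slide": [0,0,0],"spin": 0},
    {"slide": [0,0,0],"spin": 0},
  ],
)

```text
time_s: 8.8
tcp_pos: [0.5069, 0.4326, 0.1122]
ee_rot: [[0.854, -0.519, -0.018], [-0.519, -0.855, 0.009], [-0.02, 0.001, -1.0]]
wrist_force: [-0.2, -0.4, 0.2]
gripper_width: 0.998
```

Request:
servo_tool(
  deltas=[
    {"slide": [0,0,0],"spin": 0},
  ],
)

```text
time_s: 8.9
tcp_pos: [0.5069, 0.4325, 0.1122]
ee_rot: [[0.854, -0.519, -0.018], [-0.519, -0.855, 0.009], [-0.02, 0.001, -1.0]]
wrist_force: [-0.2, -0.5, -0.2]
gripper_width: 0.999
```

Request:
servo_tool(
  deltas=[
    {"slide": [0,0,0.3],"spin": 0},
    {"slide": [0,0,0.3],"spin": 0},
    {"slide": [0,0,0.3],"spin": 0},
    {"slide": [0,0,0.3],"spin": 0},
    {"slide": [0,0,0.3],"spin": 0},
    {"slide": [0,0,0],"spin": 0},
    {"slide": [0,0,0],"spin": 0},
  ],
)

```text
time_s: 9.6
tcp_pos: [0.5057, 0.4321, 0.0696]
ee_rot: [[0.854, -0.52, -0.02], [-0.52, -0.854, 0.007], [-0.02, 0.005, -1.0]]
wrist_force: [0.5, 0.2, 0.9]
gripper_width: 1.0
```

```bash
python3 - <<'E'
from station import sense, optics, r
from h import *
s=sense();print(s["tcp_pos"],s["ee_rot"])
c=optics.capture("wrist");cv2.imwrite("pics/wrist5.png",c["frame"][:,:,::-1])
C=(c["camera_matrix"],c["eye"],c["rotation"])
t=s["tcp_pos"];R=s["ee_rot"]
g=t-R[:,2]*.028
print(proj(C,[t,g]))
for u in(310,320,330):print(ray(C,(u,200),.095))
E
```

```text
[0.50565593 0.43209516 0.06962429] [[ 0.85416131 -0.5196351  -0.01969303]
 [-0.5196119  -0.8543763   0.00667882]
 [-0.0202958   0.00452794 -0.99978377]]
[[319.66312321 249.69731112]
 [319.4224222  275.54240508]]
[0.54031261 0.41607923 0.095     ]
[0.53795619 0.41221912 0.095     ]
[0.53559906 0.40835784 0.095     ]
```

View pics/wrist5.png

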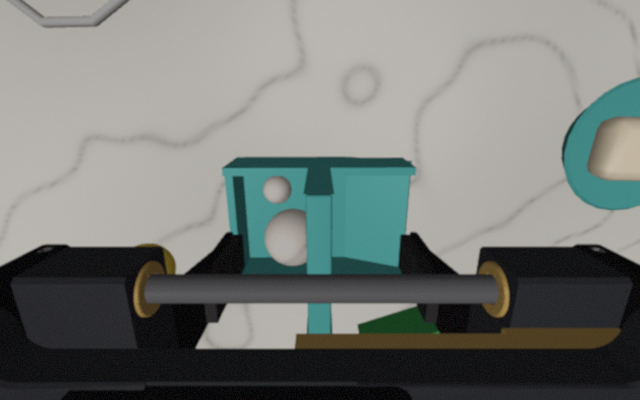

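Request:
servo_tool(
  deltas=[
    {"slide": [0,0,0],"spin": 0},
    {"slide": [0,0,0],"spin": 0},
    {"slide": [0,0,0],"spin": 0},
    {"slide": [0,0,0],"spin": 0},
    {"slide": [0,0,0],"spin": 0},
    {"slide": [0,0,0],"spin": 0},
    {"slide": [0,0,0],"spin": 0},
    {"slide": [0,0,0],"spin": 0},
  ],
  gripper=255,
)

```text
time_s: 10.45
tcp_pos: [0.5062, 0.4328, 0.0714]
ee_rot: [[0.854, -0.52, -0.018], [-0.519, -0.854, 0.009], [-0.02, 0.001, -1.0]]
wrist_force: [0.1, 0.7, -0.2]
gripper_width: 0.359
```

Request:
servo_tool(
  deltas=[
    {"slide": [0,0,0],"spin": 0},
    {"slide": [0,0,0],"spin": 0},
    {"slide": [0,0,0],"spin": 0},
    {"slide": [0,0,0],"spin": 0},
    {"slide": [0,0,0],"spin": 0},
  ],
)

```text
time_s: 10.95
tcp_pos: [0.5063, 0.4329, 0.0713]
ee_rot: [[0.854, -0.52, -0.018], [-0.52, -0.854, 0.009], [-0.02, 0.001, -1.0]]
wrist_force: [0.0, 1.0, 0.9]
gripper_width: 0.131
```

Request:
servo_tool(
  deltas=[
    {"slide": [0,0,0],"spin": 0},
    {"slide": [0,0,-0.1],"spin": 0},
    {"slide": [0,0,-0.2],"spin": 0},
    {"slide": [0,0,-0.3],"spin": 0},
    {"slide": [0,0,-0.3],"spin": 0},
    {"slide": [0,0,-0.3],"spin": 0},
    {"slide": [0,0,-0.3],"spin": 0},
    {"slide": [0,0,-0.3],"spin": 0},
    {"slide": [0,0,-0.2],"spin": 0},
    {"slide": [0,0,-0.1],"spin": 0},
  ],
)

```text
time_s: 11.95
tcp_pos: [0.5055, 0.4307, 0.1255]
ee_rot: [[0.853, -0.521, -0.023], [-0.521, -0.854, 0.005], [-0.022, 0.008, -1.0]]
wrist_force: [0.6, 0.8, -3.7]
gripper_width: 0.136
```

```bash
python3 - <<'E'
from station import sense, optics, r
from h import *
s=sense();print(s["tcp_pos"],s["gripper_width"],s["wrist_force"])
c=optics.capture("side");cv2.imwrite("pics/side6.png",cv2.resize(c["frame"][130:340,160:400,::-1],None,fx=2.5,fy=2.5))
E
```

```text
[0.50549504 0.43065981 0.12553474] 0.13623912092839466 [ 0.56763919  0.76393797 -3.70356884]
```

View pics/side6.png

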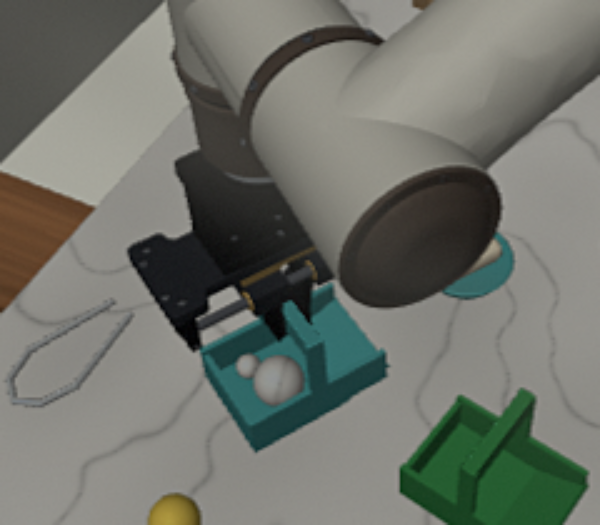

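Request:
servo_tool(
  deltas=[
    {"slide": [0,0,-0.2],"spin": -0.1},
    {"slide": [0,0,-0.4],"spin": -0.3},
    {"slide": [0,0,-0.5],"spin": -0.4},
    {"slide": [0,0,-0.5],"spin": -0.5},
    {"slide": [0,0,-0.5],"spin": -0.5},
    {"slide": [0,0,-0.5],"spin": -0.5},
    {"slide": [0,0,-0.5],"spin": -0.5},
    {"slide": [0,0,-0.5],"spin": -0.5},
    {"slide": [0,0,-0.3],"spin": -0.4},
    {"slide": [0,0,-0.2],"spin": -0.2},
  ],
)

```text
time_s: 13.0
tcp_pos: [0.5064, 0.4285, 0.2298]
ee_rot: [[0.999, 0.025, -0.029], [0.025, -1.0, -0.001], [-0.029, 0.001, -1.0]]
wrist_force: [0.9, -0.9, -4.6]
gripper_width: 0.132
```

Request:
servo_tool(
  deltas=[
    {"slide": [0.05,0.2,0],"spin": 0.1},
    {"slide": [0.05,0.4,0],"spin": 0.1},
    {"slide": [0.05,0.6,0],"spin": 0},
    {"slide": [0.05,0.8,0],"spin": 0},
    {"slide": [0.05,0.8,0],"spin": 0},
    {"slide": [0.05,0.8,0],"spin": 0},
    {"slide": [0.05,0.8,0],"spin": 0},
    {"slide": [0.05,0.8,0],"spin": 0},
    {"slide": [0.05,0.8,0],"spin": 0},
    {"slide": [0.05,0.8,0],"spin": 0},
  ],
)

```text
time_s: 14.0
tcp_pos: [0.5166, 0.2435, 0.2273]
ee_rot: [[0.999, -0.008, -0.034], [-0.008, -1.0, -0.006], [-0.034, 0.006, -0.999]]
wrist_force: [1.3, 0.1, -2.9]
gripper_width: 0.137
```

Request:
servo_tool(
  deltas=[
    {"slide": [0.05,0.8,-0.05],"spin": 0},
    {"slide": [0.05,0.8,-0.05],"spin": 0},
    {"slide": [0.05,0.8,-0.05],"spin": 0},
    {"slide": [0.05,0.8,-0.05],"spin": 0},
    {"slide": [0.05,0.8,0],"spin": 0},
    {"slide": [0.05,0.7,0],"spin": 0},
    {"slide": [0.05,0.6,0],"spin": 0},
    {"slide": [0.05,0.4,0],"spin": 0},
    {"slide": [0.05,0.2,0],"spin": 0},
    {"slide": [0,0.1,0],"spin": 0},
  ],
)

```text
time_s: 15.0
tcp_pos: [0.5254, 0.0762, 0.2343]
ee_rot: [[0.999, -0.014, -0.032], [-0.014, -1.0, -0.005], [-0.032, 0.006, -0.999]]
wrist_force: [0.7, 0.8, -4.2]
gripper_width: 0.134
```

```bash
python3 - <<'E'
from station import sense, optics, r
from h import *
s=sense();print(s["tcp_pos"],s["ee_rot"],s["joints"])
c=optics.capture("side");cv2.imwrite("pics/side7.png",c["frame"][:,:,::-1])
c=optics.capture("top");cv2.imwrite("pics/top7.png",c["frame"][:,:,::-1])
E
```

```text
[0.52542556 0.07623579 0.23433205] [[ 0.99940706 -0.01354575 -0.03165517]
 [-0.01371327 -0.99989306 -0.0050809 ]
 [-0.03158296  0.00551199 -0.99948594]] [ 25.45887246  13.34656806 -10.15210934  -0.55636127 -68.26532701
  63.97397262]
```

View pics/side7.png

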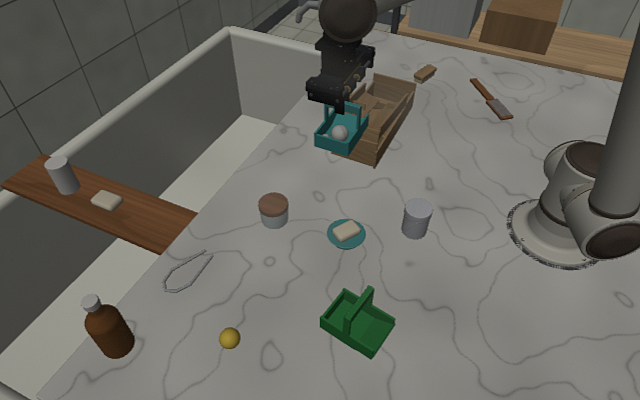

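View pics/top7.png

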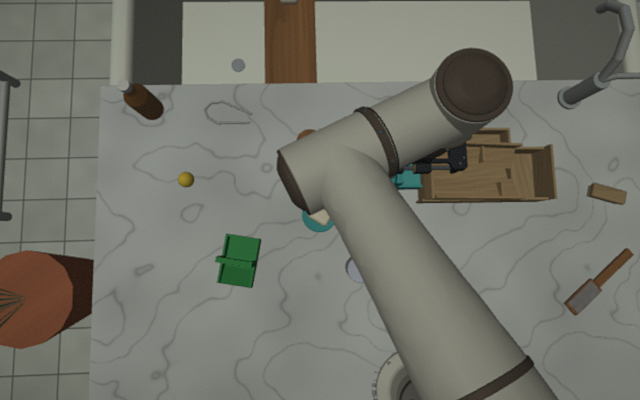

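Request:
servo_tool(
  deltas=[
    {"slide": [0.05,0.2,0],"spin": -0.1},
    {"slide": [0.05,0.4,0],"spin": 0},
    {"slide": [0.05,0.6,0],"spin": 0},
    {"slide": [0.05,0.7,0],"spin": 0},
    {"slide": [0,0.7,0],"spin": 0},
    {"slide": [0,0.7,0],"spin": 0},
    {"slide": [0,0.6,0],"spin": 0},
    {"slide": [0,0.5,0],"spin": 0},
    {"slide": [0,0.3,0],"spin": 0},
    {"slide": [0,0.1,0],"spin": 0},
  ],
)

```text
time_s: 16.1
tcp_pos: [0.5313, -0.052, 0.2342]
ee_rot: [[0.999, 0.005, -0.033], [0.005, -1.0, -0.006], [-0.033, 0.006, -0.999]]
wrist_force: [-0.2, 1.0, -3.4]
gripper_width: 0.136
```

```bash
python3 - <<'E'
from station import sense, optics, r
from h import *
s=sense();print(s["tcp_pos"],s["ee_rot"])
c=optics.capture("side");cv2.imwrite("pics/side8.png",cv2.resize(c["frame"][50:190,280:440,::-1],None,fx=4,fy=4,interpolation=cv2.INTER_CUBIC))
E
```

```text
[ 0.53125767 -0.052001    0.23424993] [[ 0.99945323  0.00510538 -0.03266766]
 [ 0.00491156 -0.99996987 -0.00601069]
 [-0.03269736  0.00584695 -0.9994482 ]]
```

View pics/side8.png

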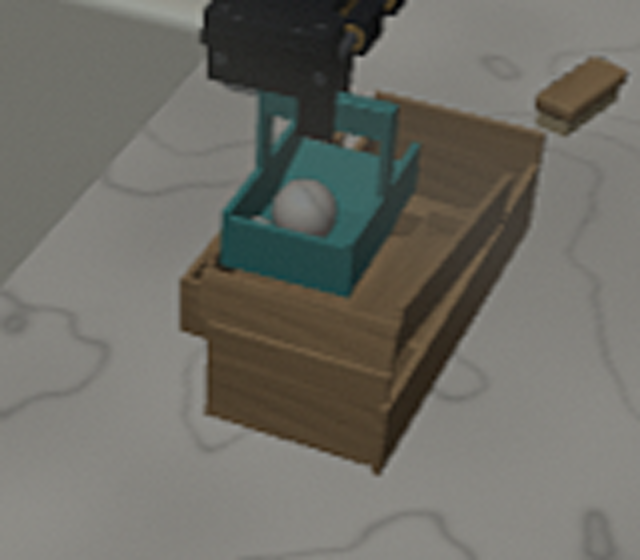

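Request:
servo_tool(
  deltas=[
    {"slide": [0,0,0.1],"spin": 0},
    {"slide": [0,0.05,0.2],"spin": 0},
    {"slide": [0,0.05,0.2],"spin": 0},
    {"slide": [0,0.05,0.2],"spin": 0},
    {"slide": [0,0,0.1],"spin": 0},
    {"slide": [0,0,0.1],"spin": 0},
    {"slide": [0,0,0],"spin": 0},
  ],
)

```text
time_s: 16.85
tcp_pos: [0.5302, -0.0543, 0.2089]
ee_rot: [[0.999, 0.008, -0.034], [0.008, -1.0, -0.006], [-0.034, 0.005, -0.999]]
wrist_force: [-0.8, -0.8, -4.2]
gripper_width: 0.133
```

Request:
servo_tool(
  deltas=[
    {"slide": [0,0.1,0.12],"spin": 0},
    {"slide": [0,0.1,0.12],"spin": 0},
    {"slide": [0,0.15,0.12],"spin": 0},
    {"slide": [0,0.15,0.12],"spin": 0},
    {"slide": [0,0.15,0.12],"spin": 0},
  ],
)

```text
time_s: 17.35
tcp_pos: [0.5306, -0.0715, 0.194]
ee_rot: [[0.999, 0.009, -0.032], [0.009, -1.0, -0.006], [-0.032, 0.005, -0.999]]
wrist_force: [-2.2, 1.9, 4.5]
gripper_width: 0.135
```

```bash
cat > v.py <<'E'
import sys
from station import sense, optics, r
from h import *
s=sense();print(s["time_s"],s["tcp_pos"],s["ee_rot"].round(3).tolist(),s["wrist_force"],s["moment"],s["gripper_width"])
c=optics.capture("side");cv2.imwrite(f"pics/side{sys.argv[1]}.png",cv2.resize(c["frame"][50:190,280:440,::-1],None,fx=4,fy=4,interpolation=cv2.INTER_CUBIC))
E
python3 v.py 9
```

```text
17.35 [ 0.53055487 -0.07152003  0.1939608 ] [[0.999, 0.009, -0.032], [0.009, -1.0, -0.006], [-0.032, 0.005, -0.999]] [-2.18376432  1.85099749  4.47241061] [0.95973729 0.59005502 0.05411666] 0.13536716954394304
```

View pics/side9.png

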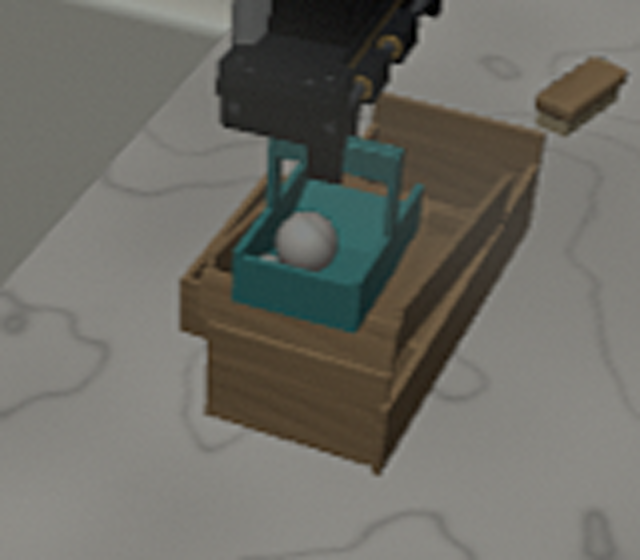

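Request:
servo_tool(
  deltas=[
    {"slide": [0,0.15,0.12],"spin": 0},
    {"slide": [0,0.15,0.12],"spin": 0},
    {"slide": [0,0.15,0.12],"spin": 0},
  ],
)

```text
time_s: 17.7
tcp_pos: [0.5336, -0.0822, 0.1903]
ee_rot: [[1.0, 0.011, -0.021], [0.011, -1.0, -0.003], [-0.021, 0.003, -1.0]]
wrist_force: [-2.2, 3.0, 7.1]
gripper_width: 0.139
```

```bash
python3 v.py 10
```

```text
17.7 [ 0.53357963 -0.08220856  0.19029498] [[1.0, 0.011, -0.021], [0.011, -1.0, -0.003], [-0.021, 0.003, -1.0]] [-2.23289119  2.99537051  7.13908103] [1.65845824 0.7610837  0.10617495] 0.13870211751161277
```

View pics/side10.png

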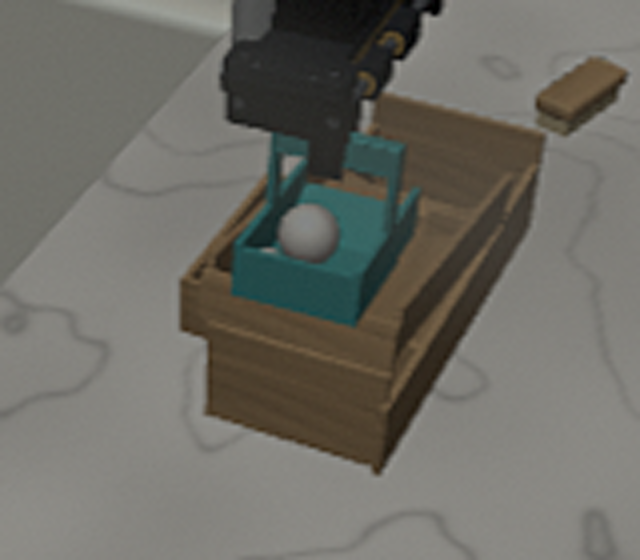

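Request:
servo_tool(
  deltas=[
    {"slide": [0,0.15,0.25],"spin": 0},
    {"slide": [0,0.15,0.25],"spin": 0},
    {"slide": [0,0.15,0.25],"spin": 0},
  ],
)

```text
time_s: 18.05
tcp_pos: [0.5362, -0.096, 0.18]
ee_rot: [[1.0, 0.015, -0.01], [0.015, -1.0, -0.007], [-0.01, 0.006, -1.0]]
wrist_force: [-3.8, 0.4, 7.5]
gripper_width: 0.169
```

```bash
python3 v.py 11
```

```text
18.05 [ 0.53623858 -0.09596293  0.17997786] [[1.0, 0.015, -0.01], [0.015, -1.0, -0.007], [-0.01, 0.006, -1.0]] [-3.76246836  0.40506862  7.48692322] [0.81185056 1.0593334  0.17312823] 0.169073729387526
```

View pics/side11.png

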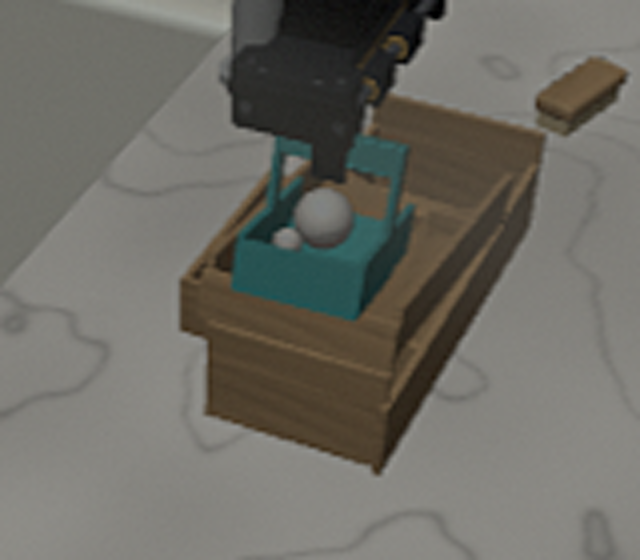

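Request:
servo_tool(
  deltas=[
    {"slide": [-0.1,0,0.25],"spin": -0.1},
    {"slide": [-0.1,0,0.25],"spin": 0},
  ],
)

```text
time_s: 18.3
tcp_pos: [0.5361, -0.1007, 0.1751]
ee_rot: [[0.999, 0.032, 0.004], [0.032, -0.999, -0.014], [0.004, 0.014, -1.0]]
wrist_force: [-0.7, -4.0, 10.3]
gripper_width: 0.181
```

```bash
python3 v.py 12
```

```text
18.3 [ 0.5361021  -0.10065753  0.17507161] [[0.999, 0.032, 0.004], [0.032, -0.999, -0.014], [0.004, 0.014, -1.0]] [-0.69972452 -3.98331147 10.28512988] [-0.61257959  0.60591498  0.0915749 ] 0.18087812679103693
```

View pics/side12.png

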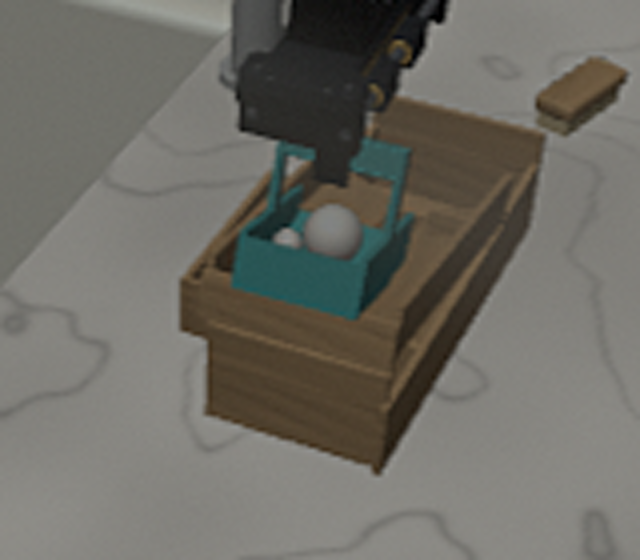

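```bash
python3 - <<'E'
from h import *
S=lambda u,v:np.array([u/4+280,v/4+50])
o=[((-.042,.06,0),S(358,318)),((.042,.06,0),S(234,288)),((.042,.06,.038),S(238,232)),((-.042,.06,.038),S(368,262)),((.042,0,.095),S(284,139)),((-.042,0,.095),S(411,147)),((-.042,-.06,.038),S(413,214))]
from scipy.spatial.transform import Rotation as R
def f(q):
    M=R.from_euler('xyz',q[3:]).as_matrix()
    return np.concatenate([(proj('side',M@np.array(P)+q[:3])[0]-uv) for P,uv in o])
r=least_squares(f,[.53,-.08,.1,.2,0,0],loss='soft_l1')
print(r.x[:3],np.degrees(r.x[3:]));print(f(r.x).reshape(-1,2).round(1))
M=R.from_euler('xyz',r.x[3:]).as_matrix()
for P in[(0,0,.085),(.042,.06,0),(-.042,.06,0),(.042,-.06,0),(-.042,-.06,0),(0,-.06,.022)]:print(P,(M@P+r.x[:3]).round(4))
E
```

```text
[ 0.53394879 -0.08669336  0.10004706] [18.06651062  0.55922936  3.28271902]
[[ 0.   0.1]
 [-0.1  0.3]
 [ 0.9  0.1]
 [-0.  -0.3]
 [-0.3 -3.7]
 [-0.8  0.7]
 [ 0.3  0.2]]
(0, 0, 0.085) [ 0.5362 -0.113   0.1809]
(0.042, 0.06, 0) [ 0.5728 -0.0273  0.1182]
(-0.042, 0.06, 0) [ 0.4889 -0.0321  0.1191]
(0.042, -0.06, 0) [ 0.579  -0.1412  0.081 ]
(-0.042, -0.06, 0) [ 0.4951 -0.1461  0.0819]
(0, -0.06, 0.022) [ 0.5376 -0.1505  0.1024]
```

```bash
python3 - <<'E'
from h import *
S=lambda u,v:np.array([u/5+310,v/5+60]);T=lambda u,v:np.array([u/4.5+400,v/4.5+115])
# triangulate head-wall outer top corners side+top
def tri(a,b):
    f=lambda X:np.r_[proj('side',X)[0]-a,proj('top',X)[0]-b]
    r=least_squares(f,[.53,-.03,.12]);return r.x.round(4),f(r.x).round(1)
print(tri(S(102,290),T(133,120)), tri(S(352,346),T(145,375)))
for uv in [(102,290),(352,346)]:
    print([ray('side',S(*uv),z).round(4) for z in(.11,.12,.13)])
print("top",[ray('top',T(u,v),z).round(4) for u,v in[(133,120),(145,375)] for z in(.11,.12,.13)])
# foot wall corners, base corner
print([ray('side',S(*uv),0).round(4) for uv in[(110,467),(322,540)]])
E
```

```text
(array([ 0.5983, -0.0336,  0.1197]), array([ 0.1,  0. , -0. , -0.1])) (array([ 0.4611, -0.0275,  0.1328]), array([-0.7, -0.1,  0.2,  0.6]))
[array([ 0.6039, -0.046 ,  0.11  ]), array([ 0.5983, -0.0332,  0.12  ]), array([ 0.5928, -0.0204,  0.13  ])]
[array([ 0.4678, -0.0574,  0.11  ]), array([ 0.4642, -0.0445,  0.12  ]), array([ 0.4605, -0.0315,  0.13  ])]
top [array([ 0.6007, -0.037 ,  0.11  ]), array([ 0.5981, -0.0335,  0.12  ]), array([ 0.5955, -0.0301,  0.13  ]), array([ 0.4648, -0.0349,  0.11  ]), array([ 0.4638, -0.0315,  0.12  ]), array([ 0.4628, -0.0281,  0.13  ])]
[array([ 0.5923, -0.0367, -0.    ]), array([ 0.4636, -0.0304,  0.    ])]
```

Request:
servo_tool(
  deltas=[
    {"slide": [0,0,-0.3],"spin": 0},
    {"slide": [0,0,-0.3],"spin": 0},
    {"slide": [0,-0.1,-0.3],"spin": 0},
    {"slide": [0,-0.2,-0.3],"spin": 0},
    {"slide": [0,-0.2,-0.3],"spin": 0},
    {"slide": [0,-0.2,-0.3],"spin": 0},
    {"slide": [0,-0.1,-0.2],"spin": 0},
    {"slide": [0,0,0],"spin": 0},
  ],
)

```text
time_s: 19.15
tcp_pos: [0.5344, -0.0784, 0.2274]
ee_rot: [[1.0, 0.031, 0.003], [0.031, -0.999, -0.014], [0.002, 0.014, -1.0]]
wrist_force: [0.2, -0.4, -3.0]
gripper_width: 0.136
```

```bash
python3 v.py 13
```

```text
19.15 [ 0.53440577 -0.07840415  0.22740659] [[1.0, 0.031, 0.003], [0.031, -0.999, -0.014], [0.002, 0.014, -1.0]] [ 0.21238899 -0.35304218 -2.98897202] [-0.13231275  0.12122179  0.0248445 ] 0.13623434923185265
```

View pics/side13.png

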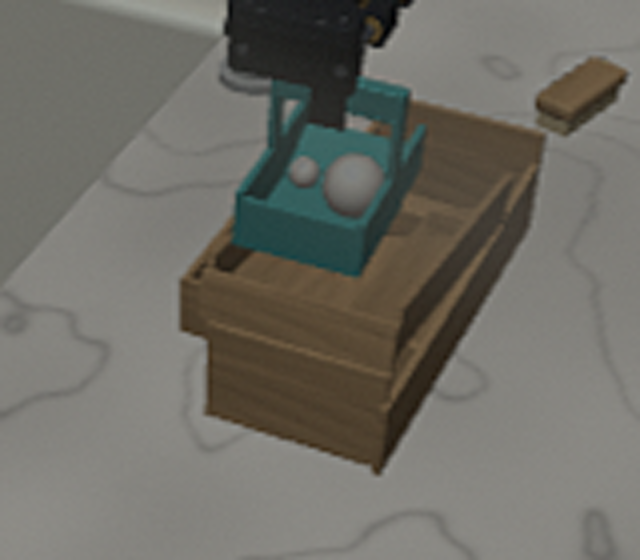

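Request:
servo_tool(
  deltas=[
    {"slide": [-0.03,-0.1,0],"spin": 0.1},
    {"slide": [-0.03,-0.3,0],"spin": 0.1},
    {"slide": [-0.03,-0.5,0],"spin": 0},
    {"slide": [-0.03,-0.6,0],"spin": 0},
    {"slide": [-0.03,-0.6,0],"spin": 0},
    {"slide": [0,-0.6,0],"spin": 0},
    {"slide": [0,-0.6,0],"spin": 0},
    {"slide": [0,-0.5,0],"spin": 0},
    {"slide": [0,-0.3,0],"spin": 0},
    {"slide": [0,-0.1,0],"spin": 0},
  ],
)

```text
time_s: 20.2
tcp_pos: [0.5277, 0.0352, 0.2227]
ee_rot: [[1.0, -0.0, -0.003], [-0.0, -1.0, -0.014], [-0.003, 0.014, -1.0]]
wrist_force: [0.4, 0.6, -4.0]
gripper_width: 0.134
```

Request:
servo_tool(
  deltas=[
    {"slide": [0,0,0.1],"spin": 0},
    {"slide": [0,0,0.2],"spin": 0},
    {"slide": [0,0,0.3],"spin": 0},
    {"slide": [0,0,0.3],"spin": 0},
    {"slide": [0,0,0.3],"spin": 0},
    {"slide": [0,0,0.1],"spin": 0},
    {"slide": [0,0,0],"spin": 0},
    {"slide": [0,0,0],"spin": 0},
  ],
)

```text
time_s: 21.0
tcp_pos: [0.5267, 0.0328, 0.186]
ee_rot: [[1.0, -0.003, -0.006], [-0.003, -1.0, -0.015], [-0.006, 0.015, -1.0]]
wrist_force: [0.1, 0.4, -3.7]
gripper_width: 0.133
```

```bash
python3 v.py 14
```

```text
21.0 [0.52672934 0.03281923 0.18599687] [[1.0, -0.003, -0.006], [-0.003, -1.0, -0.015], [-0.006, 0.015, -1.0]] [ 0.07452971  0.39939206 -3.66730134] [-0.11281691  0.04136406  0.00796499] 0.13250813302309816
```

View pics/side14.png

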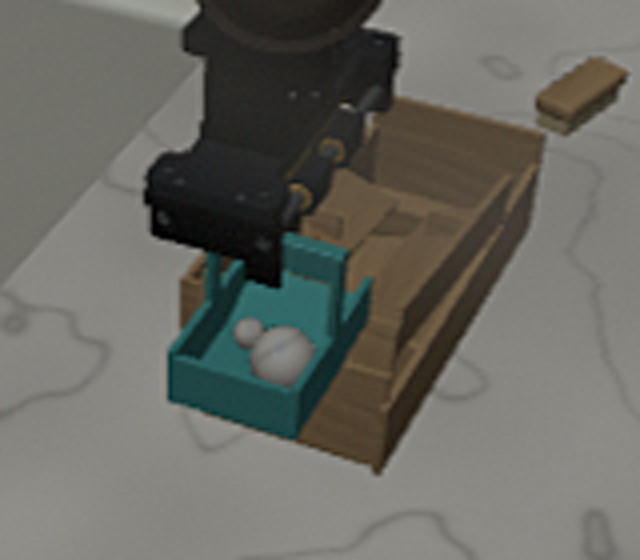

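```bash
cat > df.py <<'E'
from h import *
from scipy.spatial.transform import Rotation as R
S=lambda u,v:np.array([u/4+280,v/4+50])
V=dict(rb0=(.042,.06,0),rb1=(-.042,.06,0),rt0=(.042,.06,.038),rt1=(-.042,.06,.038),h0=(.042,0,.095),h1=(-.042,0,.095),f1=(-.042,-.06,.038),f0=(.042,-.06,.038))
def dfit(d,g):
    def f(q):
        M=R.from_euler('xyz',q[3:]).as_matrix()
        return np.concatenate([(proj('side',M@np.array(V[k])+q[:3])[0]-S(*uv)) for k,uv in d.items()]+[[q[4]*20,q[5]*20]])
    r=least_squares(f,g,loss='soft_l1')
    print(r.x[:3].round(4),np.degrees(r.x[3:]).round(1));print(f(r.x).round(1))
    M=R.from_euler('xyz',r.x[3:]).as_matrix()
    for P in[(0,0,.085),(0,.06,0),(0,-.06,0),(0,-.06,.022)]:print(P,(M@P+r.x[:3]).round(4))
E
python3 - <<'E'
from df import *
dfit(dict(rb0=(169,403),rb1=(297,439),rt0=(168,352),rt1=(300,384),h1=(348,251),f1=(373,280)),[.53,.03,.11,0,0,0])
E
```

```text
[0.5218 0.0323 0.1159] [2.  0.9 0.4]
[-0.2 -0.3  0.1  0.   0.2 -0.4  0.3  0.8 -0.6 -0.2  0.   0.2  0.3  0.1]
(0, 0, 0.085) [0.5232 0.0294 0.2009]
(0, 0.06, 0) [0.5215 0.0923 0.118 ]
(0, -0.06, 0) [ 0.5221 -0.0276  0.1139]
(0, -0.06, 0.022) [ 0.5225 -0.0284  0.1358]
```

Request:
servo_tool(
  deltas=[
    {"slide": [0,0.15,0],"spin": 0},
    {"slide": [0,0.2,-0.08],"spin": 0},
    {"slide": [0,0.2,-0.12],"spin": 0},
    {"slide": [0,0.2,-0.12],"spin": 0},
  ],
)

```text
time_s: 21.45
tcp_pos: [0.5274, 0.0136, 0.1958]
ee_rot: [[1.0, -0.002, -0.004], [-0.002, -1.0, -0.015], [-0.004, 0.015, -1.0]]
wrist_force: [0.2, 0.3, -3.2]
gripper_width: 0.134
```

```bash
python3 v.py 15
```

```text
21.45 [0.52738525 0.01355585 0.19577337] [[1.0, -0.002, -0.004], [-0.002, -1.0, -0.015], [-0.004, 0.015, -1.0]] [ 0.21007131  0.33512914 -3.16947933] [-0.09256453  0.1027757  -0.00423925] 0.13374128145633724
```

View pics/side15.png

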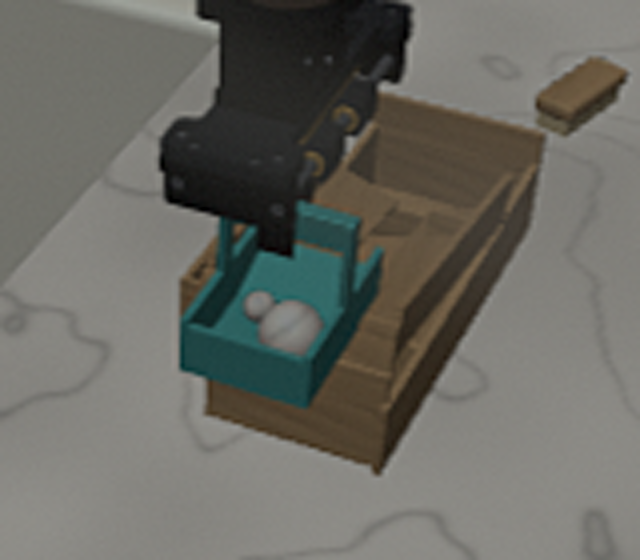

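Request:
servo_tool(
  deltas=[
    {"slide": [0,-0.2,-0.05],"spin": 0},
    {"slide": [0,-0.4,0],"spin": 0},
    {"slide": [0,-0.4,0.1],"spin": 0},
    {"slide": [0,-0.1,0.25],"spin": 0},
    {"slide": [0,0,0.25],"spin": 0},
    {"slide": [0,0,0.1],"spin": 0},
    {"slide": [0,0,0],"spin": 0},
    {"slide": [0,0,0],"spin": 0},
  ],
)

```text
time_s: 22.3
tcp_pos: [0.5271, 0.043, 0.1776]
ee_rot: [[1.0, -0.001, -0.005], [-0.001, -1.0, -0.015], [-0.005, 0.015, -1.0]]
wrist_force: [-0.2, 0.3, -3.6]
gripper_width: 0.136
```

Request:
servo_tool(
  deltas=[
    {"slide": [0,0.2,0],"spin": 0},
    {"slide": [0,0.2,0],"spin": 0},
    {"slide": [0,0.2,0],"spin": 0},
    {"slide": [0,0.2,0],"spin": 0},
  ],
)

```text
time_s: 22.7
tcp_pos: [0.5294, 0.0263, 0.1804]
ee_rot: [[1.0, -0.003, 0.003], [-0.003, -1.0, -0.005], [0.003, 0.005, -1.0]]
wrist_force: [-4.8, 12.6, 3.7]
gripper_width: 0.139
```

```bash
python3 v.py 16
```

```text
22.7 [0.52941402 0.02631175 0.18036169] [[1.0, -0.003, 0.003], [-0.003, -1.0, -0.005], [0.003, 0.005, -1.0]] [-4.84729622 12.59342125  3.72832715] [ 4.31132331  1.55689556 -0.09507252] 0.1391966726598325
```

View pics/side16.png

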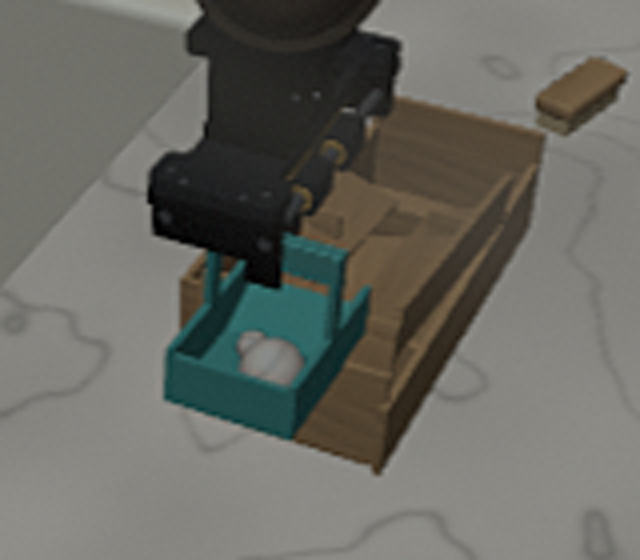

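Request:
servo_tool(
  deltas=[
    {"slide": [0,0.2,-0.08],"spin": 0},
    {"slide": [0,0.25,-0.12],"spin": 0},
    {"slide": [0,0.25,-0.12],"spin": 0},
  ],
)

```text
time_s: 23.05
tcp_pos: [0.5293, 0.0149, 0.1883]
ee_rot: [[1.0, -0.007, 0.008], [-0.007, -1.0, 0.012], [0.008, -0.012, -1.0]]
wrist_force: [0.4, 8.8, -6.1]
gripper_width: 0.159
```

```bash
python3 v.py 17
```

```text
23.05 [0.52934492 0.01494785 0.188314  ] [[1.0, -0.007, 0.008], [-0.007, -1.0, 0.012], [0.008, -0.012, -1.0]] [ 0.41873637  8.76190155 -6.12610288] [ 2.94812593  0.36025995 -0.03241453] 0.15929848195468085
```

View pics/side17.png

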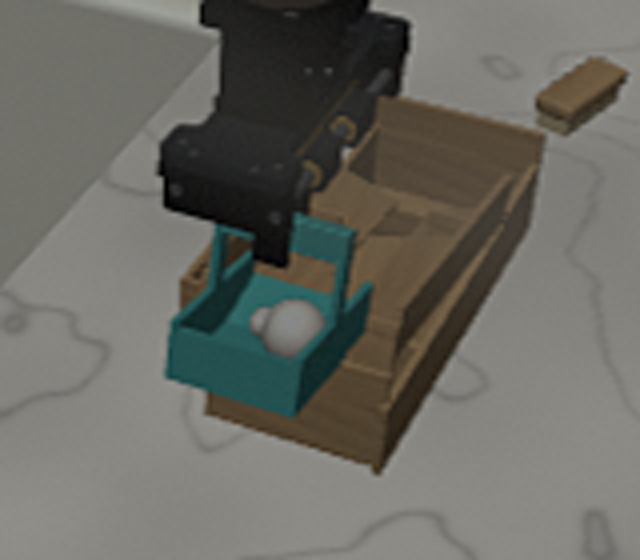

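Request:
servo_tool(
  deltas=[
    {"slide": [0,0.3,-0.1],"spin": 0},
    {"slide": [0,0.3,-0.1],"spin": 0},
    {"slide": [0,0.3,-0.1],"spin": 0},
  ],
)

```text
time_s: 23.4
tcp_pos: [0.5302, -0.0006, 0.1965]
ee_rot: [[1.0, -0.009, 0.015], [-0.01, -0.999, 0.031], [0.015, -0.031, -0.999]]
wrist_force: [-0.1, 8.7, -4.0]
gripper_width: 0.187
```

```bash
python3 v.py 18
```

```text
23.4 [ 0.53017626 -0.00057022  0.19652163] [[1.0, -0.009, 0.015], [-0.01, -0.999, 0.031], [0.015, -0.031, -0.999]] [-0.11155636  8.69086593 -4.0281315 ] [3.24861137 0.48503178 0.03801301] 0.18701620142277545
```

View pics/side18.png

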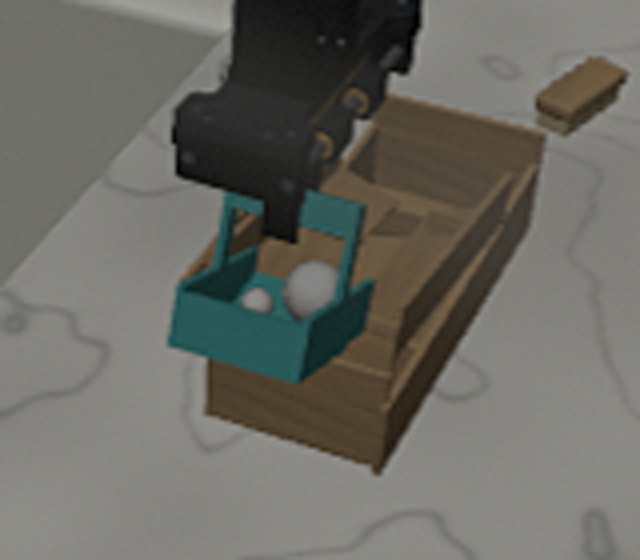

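Request:
servo_tool(
  deltas=[
    {"slide": [0,0.3,-0.05],"spin": 0},
    {"slide": [0,0.3,-0.05],"spin": 0},
  ],
)

```text
time_s: 23.65
tcp_pos: [0.531, -0.0111, 0.1999]
ee_rot: [[1.0, -0.011, 0.021], [-0.012, -0.999, 0.044], [0.02, -0.044, -0.999]]
wrist_force: [-0.6, 9.6, -3.0]
gripper_width: 0.192
```

```bash
python3 v.py 19
```

```text
23.65 [ 0.53100423 -0.01109065  0.19989285] [[1.0, -0.011, 0.021], [-0.012, -0.999, 0.044], [0.02, -0.044, -0.999]] [-0.64817902  9.5733169  -2.99942207] [3.53852146 0.60695088 0.11895125] 0.19153671895267307
```

View pics/side19.png

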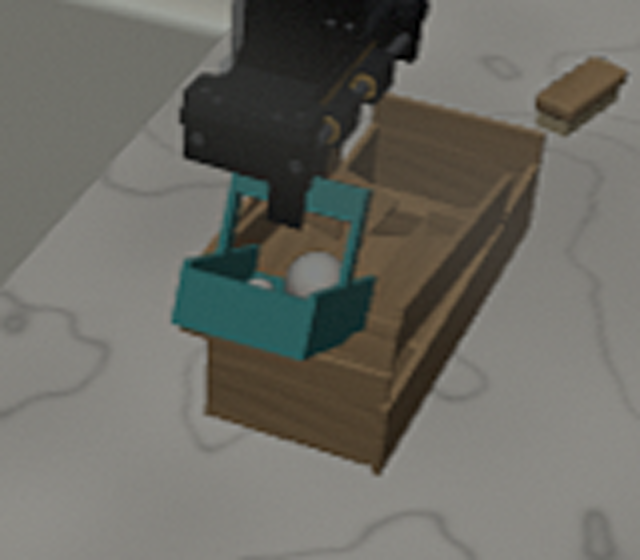

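Request:
servo_tool(
  deltas=[
    {"slide": [0,0.3,0],"spin": 0},
    {"slide": [0,0.3,0],"spin": 0},
  ],
)

```text
time_s: 23.9
tcp_pos: [0.5323, -0.0219, 0.2012]
ee_rot: [[1.0, -0.011, 0.028], [-0.013, -0.998, 0.055], [0.027, -0.056, -0.998]]
wrist_force: [-1.8, 9.9, -0.3]
gripper_width: 0.21
```

```bash
python3 v.py 20
```

```text
23.9 [ 0.53229959 -0.02185232  0.20116937] [[1.0, -0.011, 0.028], [-0.013, -0.998, 0.055], [0.027, -0.056, -0.998]] [-1.78362251  9.86586475 -0.33727854] [3.2902987  0.64530243 0.18960065] 0.20987380715801163
```

View pics/side20.png

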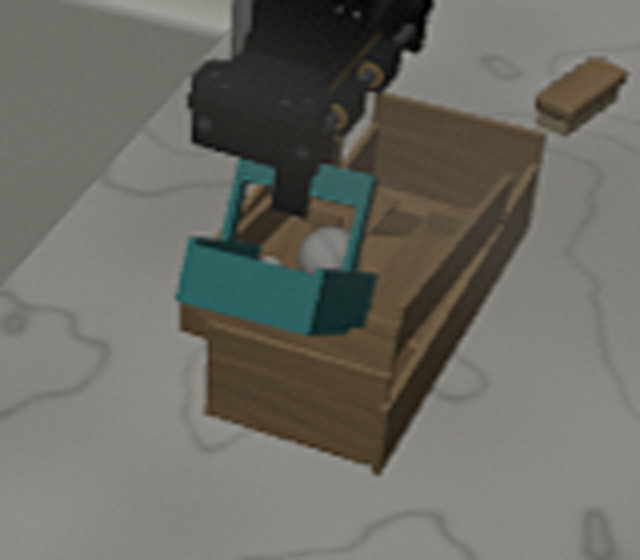

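Request:
servo_tool(
  deltas=[
    {"slide": [0,0.2,0],"spin": 0},
    {"slide": [0,0.2,0],"spin": 0},
  ],
)

```text
time_s: 24.15
tcp_pos: [0.5335, -0.0279, 0.2023]
ee_rot: [[0.999, -0.011, 0.034], [-0.014, -0.998, 0.066], [0.033, -0.067, -0.997]]
wrist_force: [-1.4, 8.0, 0.1]
gripper_width: 0.213
```

```bash
python3 v.py 21
```

```text
24.15 [ 0.53346899 -0.0279281   0.20232068] [[0.999, -0.011, 0.034], [-0.014, -0.998, 0.066], [0.033, -0.067, -0.997]] [-1.42009054  7.98178167  0.13057695] [2.89925506 0.70081299 0.25057753] 0.2131603175221624
```

View pics/side21.png

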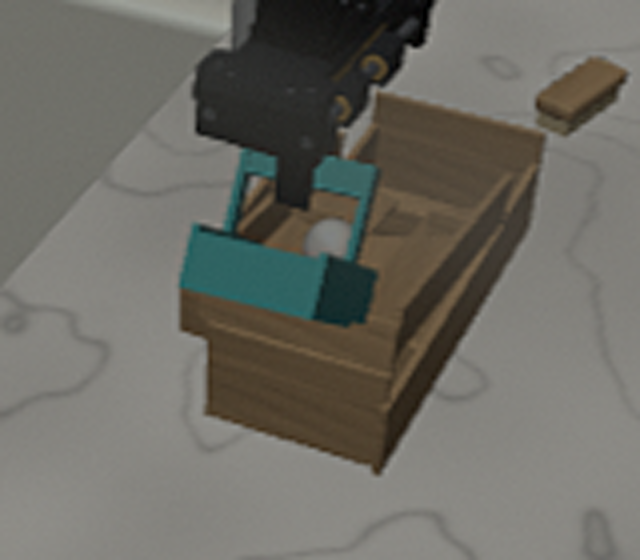

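Request:
servo_tool(
  deltas=[
    {"slide": [0,0.2,0],"spin": 0},
    {"slide": [0,0.2,0],"spin": 0},
    {"slide": [0,0.1,0],"spin": 0},
  ],
)

```text
time_s: 24.5
tcp_pos: [0.5349, -0.0346, 0.204]
ee_rot: [[0.999, -0.011, 0.042], [-0.014, -0.997, 0.081], [0.041, -0.081, -0.996]]
wrist_force: [-1.3, 8.4, -1.4]
gripper_width: 0.216
```

```bash
python3 v.py 22
```

```text
24.5 [ 0.53486017 -0.03458578  0.20403501] [[0.999, -0.011, 0.042], [-0.014, -0.997, 0.081], [0.041, -0.081, -0.996]] [-1.28552848  8.35920911 -1.37897577] [2.77590229 0.61547144 0.31758463] 0.21630488781686186
```

View pics/side22.png

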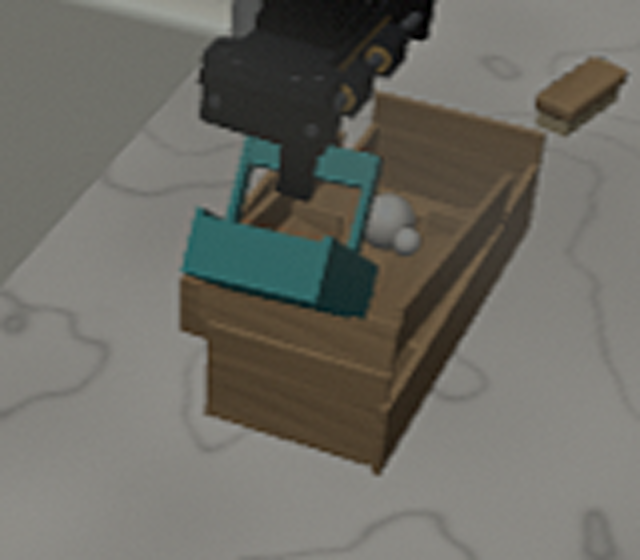

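Both balls are out and running down the trough, with the dish held tilted at the head wall. I'll hold a few rows for step 2.

Request:
servo_tool(
  deltas=[
    {"slide": [0,0.1,0],"spin": 0},
    {"slide": [0,0.1,0],"spin": 0},
    {"slide": [0,0.1,0],"spin": 0},
    {"slide": [0,0.1,0],"spin": 0},
  ],
)

```text
time_s: 24.95
tcp_pos: [0.5351, -0.0374, 0.2059]
ee_rot: [[0.999, -0.009, 0.048], [-0.014, -0.995, 0.098], [0.047, -0.099, -0.994]]
wrist_force: [-1.6, 7.4, -0.3]
gripper_width: 0.217
```

```bash
python3 v.py 23
```

```text
24.95 [ 0.53505889 -0.03743903  0.20593392] [[0.999, -0.009, 0.048], [-0.014, -0.995, 0.098], [0.047, -0.099, -0.994]] [-1.5836087   7.44814675 -0.26295967] [2.38703301 0.66911537 0.43379993] 0.2174822264138014
```

View pics/side23.png

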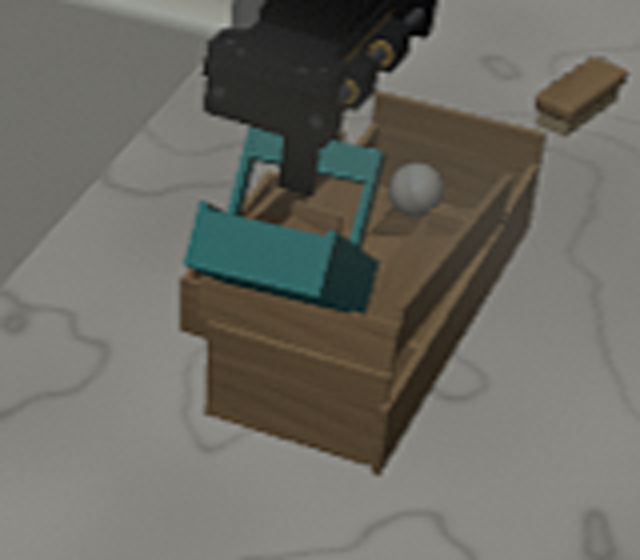

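Request:
servo_tool(
  deltas=[
    {"slide": [0,-0.2,-0.2],"spin": 0},
    {"slide": [0,-0.3,-0.2],"spin": 0},
    {"slide": [0,-0.5,-0.1],"spin": 0},
    {"slide": [0,-0.7,0],"spin": 0},
    {"slide": [0,-0.8,0],"spin": 0},
    {"slide": [0,-0.8,0.05],"spin": 0},
    {"slide": [0,-0.8,0.1],"spin": 0},
    {"slide": [0,-0.7,0.1],"spin": 0},
    {"slide": [0,-0.5,0.05],"spin": 0},
    {"slide": [0,-0.2,0],"spin": 0},
  ],
)

```text
time_s: 26.0
tcp_pos: [0.537, 0.1051, 0.2308]
ee_rot: [[0.998, -0.01, 0.056], [-0.016, -0.995, 0.096], [0.055, -0.097, -0.994]]
wrist_force: [0.5, -0.3, -2.4]
gripper_width: 0.134
```

```bash
python3 v.py 24; python3 - <<'E'
from station import optics
import cv2
for n in("top","wrist"): cv2.imwrite(f"pics/{n}24.png",optics.capture(n)["frame"][:,:,::-1])
E
```

```text
26.0 [0.53696807 0.10505661 0.23084521] [[0.998, -0.01, 0.056], [-0.016, -0.995, 0.096], [0.055, -0.097, -0.994]] [ 0.51450426 -0.32605516 -2.39603343] [-0.48982629  0.28707607 -0.04930141] 0.13395785832560775
```

View pics/side24.png

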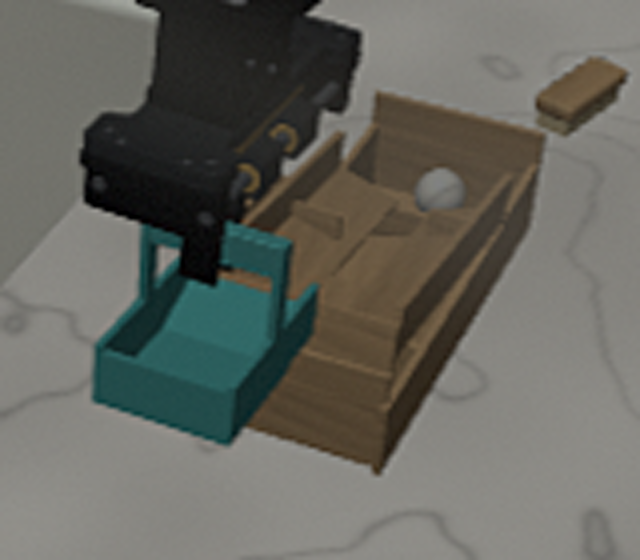

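View pics/top24.png

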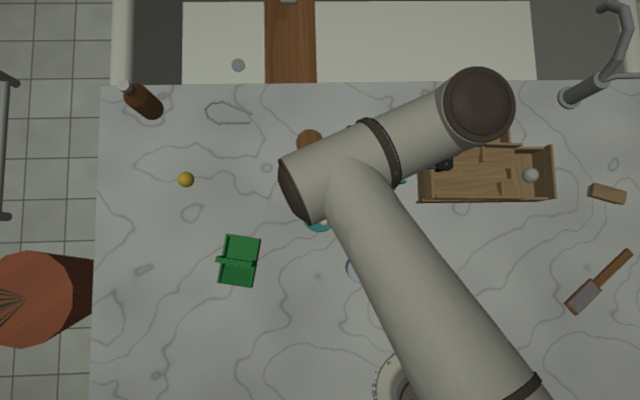

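Request:
servo_tool(
  deltas=[
    {"slide": [0,0,0.3],"spin": 0},
    {"slide": [0,0,0.6],"spin": 0},
    {"slide": [0,0,0.8],"spin": 0},
    {"slide": [0,0,0.8],"spin": 0},
    {"slide": [0,0,0.8],"spin": 0},
    {"slide": [0,0,0.8],"spin": 0},
    {"slide": [0,0,0.6],"spin": 0},
    {"slide": [0,0,0.3],"spin": 0},
    {"slide": [0,0,0],"spin": 0},
    {"slide": [0,0,0],"spin": 0},
  ],
)

```text
time_s: 27.15
tcp_pos: [0.5446, 0.1086, 0.0996]
ee_rot: [[0.998, -0.022, 0.056], [-0.027, -0.995, 0.093], [0.053, -0.094, -0.994]]
wrist_force: [0.1, 0.9, -2.0]
gripper_width: 0.131
```

Request:
servo_tool(
  deltas=[
    {"slide": [0,0,0.25],"spin": 0},
    {"slide": [0,0,0.25],"spin": 0},
    {"slide": [0,0,0.2],"spin": 0},
    {"slide": [0,0,0.2],"spin": 0},
    {"slide": [0,0,0.15],"spin": 0},
  ],
)

```text
time_s: 27.65
tcp_pos: [0.5481, 0.1116, 0.0746]
ee_rot: [[0.998, -0.022, 0.062], [-0.027, -0.995, 0.095], [0.059, -0.097, -0.994]]
wrist_force: [-0.3, -0.1, -2.1]
gripper_width: 0.132
```

```bash
python3 v.py 25
```

```text
27.65 [0.54810075 0.1116449  0.07457696] [[0.998, -0.022, 0.062], [-0.027, -0.995, 0.095], [0.059, -0.097, -0.994]] [-0.27966403 -0.05297376 -2.08549215] [-0.39303511  0.31678308  0.01937483] 0.13189873841901606
```

View pics/side25.png

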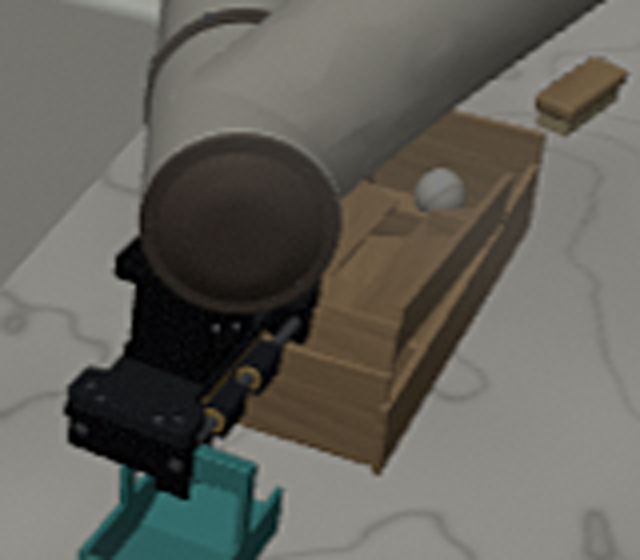

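Request:
servo_tool(
  deltas=[
    {"slide": [0,0,0.15],"spin": 0},
    {"slide": [0,0,0.15],"spin": 0},
    {"slide": [0,0,0.15],"spin": 0},
    {"slide": [0,0,0.1],"spin": 0},
    {"slide": [0,0,0],"spin": 0},
  ],
)

```text
time_s: 28.2
tcp_pos: [0.5516, 0.1149, 0.0672]
ee_rot: [[0.998, -0.017, 0.068], [-0.023, -0.995, 0.097], [0.066, -0.098, -0.993]]
wrist_force: [-0.4, 0.2, -2.7]
gripper_width: 0.135
```

```bash
python3 - <<'E'
from station import sense, optics
from h import *
s=sense();print(s["tcp_pos"],s["wrist_force"],s["moment"],s["gripper_width"])
f=optics.capture("side")["frame"][:,:,::-1];cv2.imwrite("pics/side26.png",cv2.resize(f[120:230,250:400],None,fx=5,fy=5,interpolation=cv2.INTER_CUBIC))
E
```

```text
[0.55155922 0.11485932 0.0671756 ] [-0.37118103  0.19432437 -2.72157383] [-0.43711431  0.29563373  0.0419337 ] 0.13479747164993022
```

View pics/side26.png

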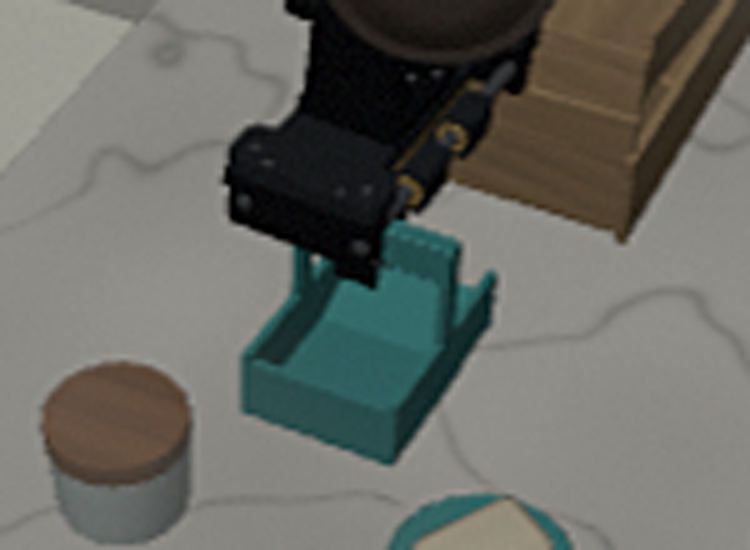

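Request:
servo_tool(
  deltas=[
    {"slide": [0,0,0.2],"spin": 0},
    {"slide": [0,0,0.2],"spin": 0},
    {"slide": [0,0,0.2],"spin": 0},
  ],
)

```text
time_s: 28.55
tcp_pos: [0.5565, 0.1198, 0.0657]
ee_rot: [[0.997, -0.009, 0.078], [-0.017, -0.995, 0.102], [0.077, -0.103, -0.992]]
wrist_force: [-14.0, 0.7, 30.5]
gripper_width: 0.139
```

Request:
servo_tool(
  deltas=[
    {"slide": [0,0,-0.05],"spin": 0},
    {"slide": [0,0,0],"spin": 0},
    {"slide": [0,0,0],"spin": 0},
  ],
)

```text
time_s: 28.85
tcp_pos: [0.5568, 0.1204, 0.0679]
ee_rot: [[0.997, -0.008, 0.081], [-0.017, -0.995, 0.103], [0.08, -0.104, -0.991]]
wrist_force: [-0.9, 0.4, -3.3]
gripper_width: 0.137
```

```bash
python3 - <<'E'
from station import sense, optics
from h import *
s=sense();print(s["tcp_pos"],s["wrist_force"],s["moment"],s["gripper_width"])
f=optics.capture("side")["frame"][:,:,::-1];cv2.imwrite("pics/side27.png",cv2.resize(f[120:230,250:400],None,fx=5,fy=5,interpolation=cv2.INTER_CUBIC))
E
```

```text
[0.55677039 0.12038874 0.06791385] [-0.91838378  0.38774708 -3.34881016] [-0.40319822  0.34241147 -0.01872392] 0.13742386153541952
```

View pics/side27.png

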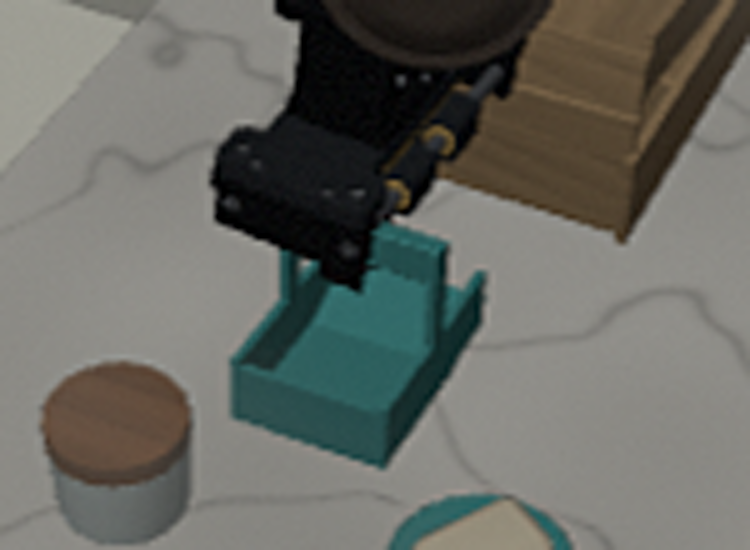

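Request:
servo_tool(
  deltas=[
    {"slide": [0,0,0.1],"spin": 0},
    {"slide": [0,0,0],"spin": 0},
    {"slide": [0,0,0],"spin": 0},
    {"slide": [0,0,0],"spin": 0},
    {"slide": [0,0,0],"spin": 0},
    {"slide": [0,0,0],"spin": 0},
    {"slide": [0,0,0],"spin": 0},
    {"slide": [0,0,0],"spin": 0},
  ],
  gripper=100,
)

```text
time_s: 29.7
tcp_pos: [0.5581, 0.1204, 0.064]
ee_rot: [[0.997, -0.008, 0.081], [-0.017, -0.995, 0.102], [0.08, -0.103, -0.991]]
wrist_force: [0.4, -0.2, -0.2]
gripper_width: 0.603
```

```bash
python3 - <<'E'
from station import sense, optics
from h import *
s=sense();print(s["tcp_pos"],s["wrist_force"],s["moment"],s["gripper_width"])
f=optics.capture("side")["frame"][:,:,::-1];cv2.imwrite("pics/side28.png",cv2.resize(f[120:230,250:400],None,fx=5,fy=5,interpolation=cv2.INTER_CUBIC))
f=optics.capture("wrist")["frame"][:,:,::-1];cv2.imwrite("pics/wrist28.png",f)
E
```

```text
[0.55814901 0.12040603 0.06402076] [ 0.43538121 -0.24431082 -0.15829636] [-0.31553141  0.29606571  0.01416156] 0.602710845566378
```

View pics/side28.png

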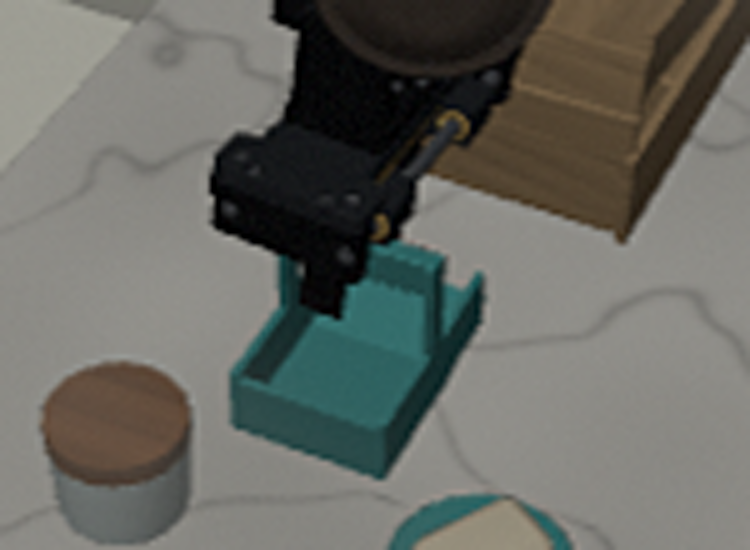

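View pics/wrist28.png

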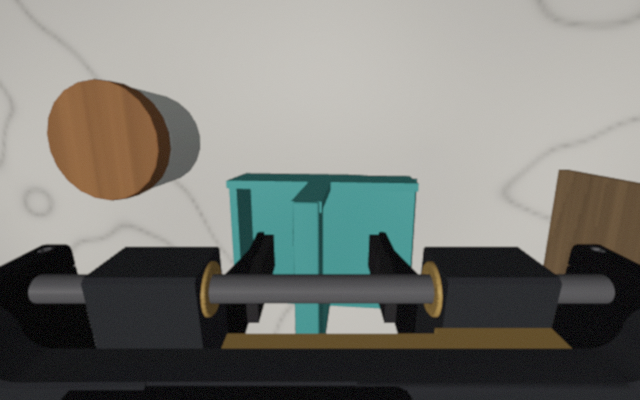

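Request:
servo_tool(
  deltas=[
    {"slide": [0,0,0],"spin": 0},
    {"slide": [0,0,0],"spin": 0},
    {"slide": [0,0,0],"spin": 0},
    {"slide": [0,0,-0.2],"spin": 0},
    {"slide": [0,-0.05,-0.4],"spin": 0},
    {"slide": [0,-0.05,-0.6],"spin": 0},
    {"slide": [0,0,-0.8],"spin": 0},
    {"slide": [0,0,-0.8],"spin": 0},
    {"slide": [0,0,-0.8],"spin": 0},
    {"slide": [0,0,-0.8],"spin": 0},
  ],
  gripper=0,
)

```text
time_s: 30.8
tcp_pos: [0.5475, 0.1109, 0.1786]
ee_rot: [[0.997, -0.009, 0.078], [-0.016, -0.995, 0.1], [0.076, -0.101, -0.992]]
wrist_force: [-0.2, 0.4, -0.5]
gripper_width: 0.998
```

Request:
servo_tool(
  deltas=[
    {"slide": [0,-0.5,-0.6],"spin": 0},
    {"slide": [0,-0.8,-0.6],"spin": 0},
    {"slide": [0,-0.8,-0.6],"spin": 0},
    {"slide": [0,-0.8,-0.3],"spin": 0},
    {"slide": [0,-0.8,0],"spin": 0},
    {"slide": [0,-0.8,0],"spin": 0},
    {"slide": [0,-0.8,0],"spin": 0},
    {"slide": [0,-0.4,0],"spin": 0},
    {"slide": [0,0,0],"spin": 0},
  ],
)

```text
time_s: 31.7
tcp_pos: [0.5449, 0.2512, 0.2633]
ee_rot: [[0.995, -0.009, 0.095], [-0.019, -0.994, 0.109], [0.093, -0.11, -0.989]]
wrist_force: [-0.5, 0.1, -0.3]
gripper_width: 0.998
```

```bash
python3 - <<'E'
from station import sense, optics
from h import *
s=sense();print(s["tcp_pos"],s["wrist_force"],s["gripper_width"])
f=optics.capture("side")["frame"][:,:,::-1];cv2.imwrite("pics/side29.png",cv2.resize(f[60:230,250:450],None,fx=3.5,fy=3.5,interpolation=cv2.INTER_CUBIC))
f=optics.capture("top")["frame"][:,:,::-1];cv2.imwrite("pics/top29.png",cv2.resize(f[115:235,340:570],None,fx=3.4,fy=3.4,interpolation=cv2.INTER_CUBIC))
E
```

```text
[0.54487529 0.25119245 0.26327113] [-0.51114644  0.13258832 -0.28295822] 0.9982914817299265
```

View pics/side29.png

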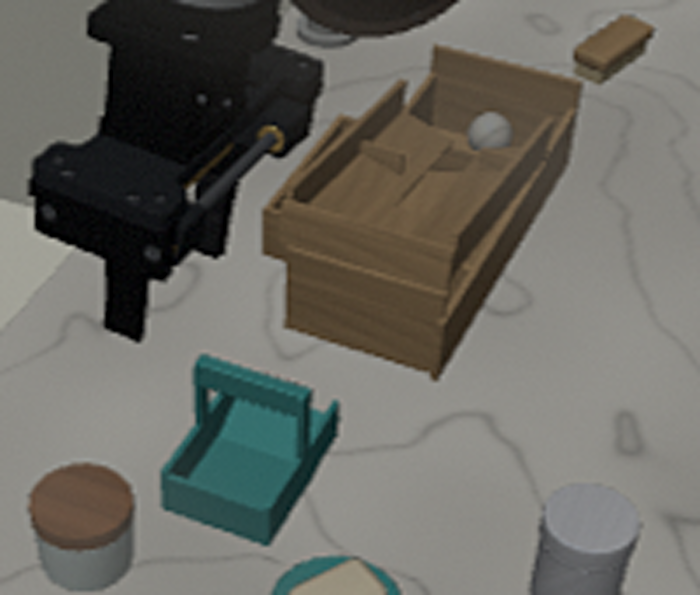

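View pics/top29.png

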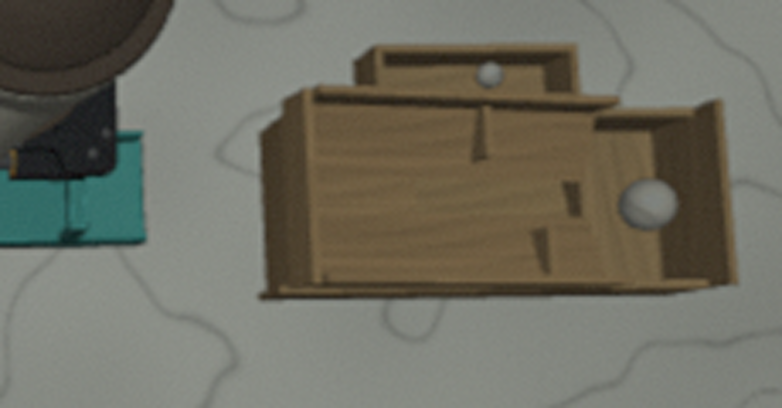

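```bash
python3 - <<'E'
from h import *
f=lambda X:np.r_[proj('side',X)[0]-[390,97.7],proj('top',X)[0]-[530.6,174.7]]
r=least_squares(f,[.53,-.3,.03]);print("large rel sorter",r.x-[.528,-.088,0],f(r.x).round(1))
print("small rel sorter",ray('top',(340+489/3.4,115+74/3.4),.015)-[.528,-.088,0])
from station import r
print(r.finish_job())
E
```

```text
large rel sorter [-0.00052883 -0.23884378  0.02861078] [-0.5 -0.1  0.1  0.4]
small rel sorter [ 0.10806877 -0.12913508  0.015     ]
the job is handed in; nothing more can be done
None
```

I poured both balls into the sorter, they went to the right trays, and the empty dish is back on the marble. I handed the job in at about 32 s of the 61 s; no verdict was reported.

- **Carry:** I gripped the dish by its handle, lifted it level and carried it over the head of the sorter with both balls in it.
- **Tipping:** The moves can't tilt the tool directly, so I pressed the dish against the sorter's head wall to tip it.
    - The first try, pressing the underside on the wall, reached about 18 degrees before the front edge met the trough floor. I backed off with both balls still in the dish.
    - The second try, pushing the front face against the outside of the wall, first cleared the wall top, so I lowered the dish. It then tipped to an estimated 35 degrees or so, and both balls rolled out.
- **Setting down:** I put the dish on open ledge in front of the sorter, let go and backed away.

**Last checks (pictures and force readings):**
- **Large ball:** in the foot tray, about (-0.001, -0.239, 0.029) m in the sorter's frame, within the limits.
- **Small ball:** in the side tray, about (0.108, -0.129) m. I assumed its height (0.015 m) rather than measuring it.
- **Dish:** looks upright and flat; I judged this by eye.
- **Robot:** the gripper was open and clear, and the wrist force was about zero.
- **Not checked:** ball and dish speeds. The ball positions come from a single set of pictures.

**Possible weak points:**
- Pressing the dish down gave about 31 N at the wrist for a moment.
- The tool was left about 8 degrees off vertical from the pressing.

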